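# Change the jars in the drawer incubator

## Robot

A 6-joint arm with a two-finger parallel gripper is mounted at the origin on the work surface. World frame = base frame: x ahead of the robot, y to its left, z up, the work surface at z = 0. Lengths are in m, angles in degrees, forces in N, time in s.
With the tool pointing down it reaches from about 0.4 to 0.825 m from the base axis. Payload 7 kg.
Tool frame: the origin (TCP) lies midway between the tips of the shut fingers; the grasp point (between the pads) lies 19 mm behind it; z points along the fingers, y is the line along which they close (so a half turn about z gives the same grasp; the last joint's range is limited). The gripper opens to 88 mm and grips with 3 to 60 N. Pads are 19 mm wide; open, the fingers measure 130 mm over their backs; the gripper's body (78 mm by 193 mm) begins 47 mm behind the grasp point.
Start: joints at [88.299, 20.546, 0.682, 0, -70.136, -16.507], TCP at [0.211, 0.641, 0.227] pointing down, gripper open.
Joint ranges: [-176.03, 176.03], [-82.01, 121.73], [-58.28, 71.71], [-173.87, 95.51], [-174.79, -0.11], [-173.66, 173.66]. Speed limits (degrees/s): [136.94, 136.94, 172.46, 180, 180, 180].

## Interface

Orientations are given as [roll, pitch, yaw] about the fixed x, y, z axes, in that order (R = Rz(yaw) Ry(pitch) Rx(roll)).
In Python, from plant import r, eyes, workorder gives the robot as it stands.
- The arm moves only by the tool step_arm, never from a script. Its argument "plan" is a list of rows, each a list of 5 numbers: the shift along the tool's x, y, z each as a share of 25 cm, from -1 to 1, then the turn about the tool's z as a share of 60 degrees, from -1 to 1, then the finger opening in mm, from 0 to 87.6. In form: [[x, y, z, turn, jaw], ...]. A call has 1 to 12 rows; each row is the pose to reach, as a shift and turn from the pose commanded when the call began, along the tool's axes at that moment; what a row does not reach only later rows make up. A row lasts 1/12 s, in which the tool goes at most 41.7 mm and 7.16 degrees, less where a joint would pass 70% of its speed; a pose out of reach is approached as far as the arm can. A call with a number of a shift or a turn outside -1 to 1 is refused whole. A call with a gripper value outside its range is refused whole. The fingers move at their own pace and stop on an object; "newtons" is the grip in N (left out, the last holds). Time passes only in rows, so rows that repeat a pose let the fingers close. It gives the time, the measured TCP pose, the force, the opening and the grip force at its end, in the units of the state.
- r.get_state(): the state, without advancing time (a new reading comes with each control period).
- eyes.capture(name): name is "side" or "top"; returns the picture (384x512x3 uint8, red, green, blue); there is no depth.
- eyes.camera_model(name): a dict with "fov_y" (degrees; the focal length in pixels is half the picture's height over the tangent of half this angle, whatever the lens; pixels are square), "cx", "cy" (the principal point, pixels), "k1" (the pictures are not rectified: a ray, as slopes to the right and down, at radius r is drawn at 1 + k1 r^2 times it, then the intrinsics apply), "world_to_cam" (4x4, takes a point from world to camera coordinates). Camera axes: x right, y up, looking along -z (the intrinsics and any distortion apply to the point x, -y, -z); pixel columns grow to the right and rows downward; lengths in m; the calibration is good to about 2 mm. A picture is of the moment at which its call begins. camera_model takes no time and is no camera call.
- workorder.close_job(): hands the job in; it is judged then, once.
The state is a dict: "time_s": time; "joints": joint angles; "qd": joint speeds; "joint_torque": joint torques, N m; "tcp_pos": TCP position; "eef_rot": TCP orientation; "contact_force": force on the tool from outside, world axes, zero at the start; "moment": the same for the moment, N m; "gripper_width": finger opening in m; "gripper_force": force on a finger pad.
Only numpy, scipy, OpenCV 4.12 (cv2) and the standard library are available. Lean on these libraries where they do the work, as an engineer would, in place of code of your own. Each camera call takes 0.05 s, during which the arm holds its last target. There are 200 camera calls.

## Task

Change over the drawer incubator: pull its drawer out until it locks, take the finished jar out of the drawer and stand it in the white tray, and put every fresh jar that stands on the bench into a nest of its own in the drawer, sitting right down and upright. Then press the release button on top and push the drawer fully home without slamming it, and last of all flip the power switch on top over to the back. Leave the tube rack, wash bottle, vial and blue box where they are.

Things in the scene. Friction and masses are not known exactly. Their poses are not given: they have to be found in the camera images.
- housing: white sheet-metal incubator, 330 mm wide, 300 mm deep, 133 mm high, fixed to the bench for the run. Origin: on the bench, under the middle of its front face; +x points back into it (its depth), +y to its left seen from the robot, z up. The drawer comes out towards -x.
- drawer (a joint): metres the drawer is out on its telescopic slides: 0 = home, panel flush. Friction 2.5 N plus a 40 N/m return spring (8 N to pull at the end). End stop 0.137; past 0.130 the lock snaps in, it rests at 0.130 and cannot be pushed in. Let go unlocked, or when released, it creeps in by itself to about 0.06 at up to 0.15 m/s and must be pushed home from there.
- drawer_handle (a point): middle of the drawer's level handle bar: steel, 12 mm thick, 120 mm long along the housing's y, its axis 95 mm above the bench and 42 mm in front of the front panel (36 mm clear gap behind the bar, open above; two end stubs join it to the panel). Axes as the housing; it moves with the drawer.
- drawer_front (a point): middle of the outer face of the drawer's grey front panel, 68 mm above the bench. The panel is 326 mm wide, 12 mm thick, its upper edge 123 mm above the bench.
- seat_r (a point): right-hand (seen from the robot) of the drawer's three aluminium nests: a concave cone dish, 86 mm across, mouth 75 mm, 22 mm deep, flat floor 54 mm across. Site: centre of its floor, 30 mm above the bench; a seated jar's origin rests here within 3 mm. The nests stand in a row along the housing's y, 92 mm apart; axes as the housing; they move with the drawer.
- seat_m (a point): the middle nest, the same. The row lies 62 mm behind the inner face of the front panel. With the drawer home the nests are inside the housing; with it locked out they are clear of it and open to above.
- seat_l (a point): the left-hand nest, the same.
- release (a joint): the spring-loaded release button: 0 = up, 0.010 = fully down (m); 2 N to start, 7 N fully down. It carries the lock's pawl: it dips and springs back up when the drawer locks. With the drawer locked, pressing it 8 mm or more lets the drawer run back in; keep it down for half a second, else it may catch again.
- release_top (a point): centre of the top of the release button: black, round, 28 mm across, on the top of the housing near its front right corner, standing 18 mm above the top when up.
- power (a joint): the power toggle switch: 0 = off, leaning to the front; 1.0 rad = on, leaning to the back; it stays where it is left. About 1.5 N at its tip.
- power_tip (a point): centre of the 16 mm black ball at the end of the toggle, 42 mm from its pivot, which lies 10 mm above the top of the housing near its front left corner (45 mm back, 105 mm left of the middle). It swings in the housing's xz plane.
- jar_a: fresh jar on the bench at the start (may be absent): brown plastic jar with a ribbed purple screw cap and paper band, 64 mm across, 80 mm tall, 0.13 to 0.25 kg. Convex base: a flat of 48 mm, rounded up to full width over the lowest 18 mm; it stands by itself, heavy at the foot. Grip the cap (54 mm across, 56 to 80 mm up). Origin: centre of the underside, z up. All jars are alike.
- jar_b: fresh jar, standing on the bench at the start (may be absent): the same as jar_a.
- jar_c: fresh jar, standing on the bench at the start (may be absent): the same as jar_a.
- old_r: finished jar, if it is the one present (exactly one of old_r, old_m, old_l is): starts seated in the right-hand nest in the closed drawer; the same kind of jar as jar_a.
- old_m: finished jar, if it is the one present (exactly one of old_r, old_m, old_l is): starts seated in the middle nest in the closed drawer; the same kind of jar as jar_a.
- old_l: finished jar, if it is the one present (exactly one of old_r, old_m, old_l is): starts seated in the left-hand nest in the closed drawer; the same kind of jar as jar_a.
- tray: low white plastic tray, 150 mm square, 4 mm walls 15 mm high, floor 4 mm thick, fixed to the bench. Origin: centre of its underside; x and y along its sides.
- tube_rack: bystander: blue tube rack with four tubes, 140 x 75 mm, 101 mm high; origin under its centre.
- wash_bottle: bystander: small white wash bottle, 52 mm across, 130 mm high with its spout; origin under its centre.
- blue_box: bystander: flat blue box, 140 x 100 x 52 mm; origin under its centre.
- vial: bystander: small glass vial with a blue cap, 28 mm across, 64 mm high; origin under its centre.
Not all that is in view belongs to the job. Leave any orange or yellow look-alike of the jar_a alone.

How it is judged:
By the outcome, as a careful person would: the job done as asked, in the order asked, and still so for the second after the job is handed in, with the robot touching nothing.
Of jar_a, jar_b, jar_c only 2 to 3 are there at a start; the rules pass over those that are not, and their reading is None.
Of old_r, old_m, old_l only 1 to 1 are there at a start; the rules pass over those that are not, and their reading is None.
At some moment in a run one of jar_a, jar_b, jar_c may be knocked a few centimetres aside while the robot is not near it.
It also fails if it takes over 200 s, if anything falls off the work surface, if the arm or the gripper's body presses on something with over 40 N, if the wrist force passes 120 N, or if a joint passes its speed limit or range.

## Working session

There is one attempt and no reset: what is moved stays moved. The work goes in short steps, Python scripts to look and compute and a tool call to move; the robot and the scene stay as the last step left them, time stands still between calls to the robot, and variables do not carry over. Pictures are saved under pics/ and viewed, at most 14 in all, crops included, and the job is handed in when it is done.

Besides the shell and the picture viewer there is one more tool, called after "Emit:" as name(argument=value, ...) on one line, values as JSON. step_arm: Moves the arm, as the interface text tells. Its arguments: {"type":"object","properties":{"plan":{"type":"array"},"newtons":{"type":"number"}},"required":["plan"]}

```bash
mkdir -p pics; ls; cat > h.py <<'E'
import numpy as np, cv2
from plant import r, eyes, workorder
def cap(n, f):
    im=eyes.capture(n); cv2.imwrite('pics/'+f,cv2.cvtColor(im,cv2.COLOR_RGB2BGR)); return im
def K(n):
    m=eyes.camera_model(n); f=192/np.tan(np.radians(m['fov_y']/2))
    return f,m['cx'],m['cy'],m['k1'],np.array(m['world_to_cam'])
def ray(n,u,v):
    f,cx,cy,k,T=K(n)
    p=cv2.undistortPoints(np.array([[[u,v]]],float),np.array([[f,0,cx],[0,f,cy],[0,0,1]]),np.array([k,0,0,0,0.]))[0,0]
    R=T[:3,:3]; return -R.T@T[:3,3], R.T@np.array([p[0],-p[1],-1])
def plane(n,u,v,z):
    o,d=ray(n,u,v); return o+d*(z-o[2])/d[2]
def proj(n,P):
    f,cx,cy,k,T=K(n); c=T[:3,:3]@np.array(P)+T[:3,3]; a=np.array([c[0],-c[1]])/-c[2]
    a=a*(1+k*(a@a)); return np.array([f*a[0]+cx,f*a[1]+cy])
def st():
    s=r.get_state(); print({k:np.round(s[k],4).tolist() for k in ['time_s','joints','tcp_pos','eef_rot','contact_force','gripper_width','gripper_force']}); return s
E
python3 - <<'E'
from h import *
a=cap('side','s0.png');b=cap('top','t0.png')
for n in('side','top'):
    f,cx,cy,k,T=K(n);print(n,f,cx,cy,k,(-T[:3,:3].T@T[:3,3]).round(3),T[:3,:3].round(3).tolist())
s=st();print(s.keys())
E
```

```text
pics
side 458.41451880895573 251.50991056038444 198.1316259520591 0.05953502201600031 [ 0.059 -1.096  0.855] [[0.928, -0.373, 0.002], [0.189, 0.474, 0.86], [-0.322, -0.797, 0.511]]
top 488.96996064479754 256.27062548514255 190.18786385349958 -0.006407395860372998 [ 0.275 -0.003  1.589] [[0.017, -1.0, -0.005], [0.988, 0.016, 0.157], [-0.157, -0.007, 0.988]]
{'time_s': 0.1, 'joints': [88.2973, 20.5869, 0.6414, -0.017, -70.1358, -16.5067], 'tcp_pos': [0.2108, 0.6408, 0.2257], 'eef_rot': [179.9176, -0.0077, -18.2152], 'contact_force': [0.616, 1.0602, 0.015], 'gripper_width': 0.0878, 'gripper_force': 0.0}
dict_keys(['time_s', 'joints', 'qd', 'joint_torque', 'tcp_pos', 'eef_rot', 'contact_force', 'moment', 'gripper_force', 'gripper_width'])
```

View pics/s0.png

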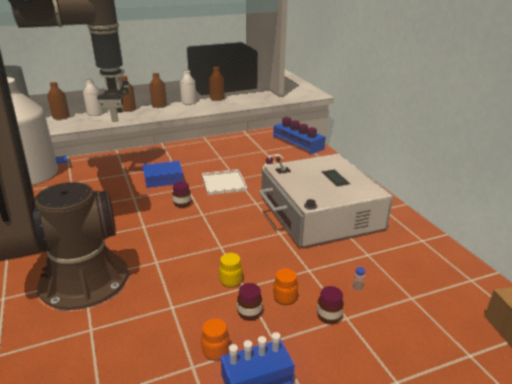

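View pics/t0.png

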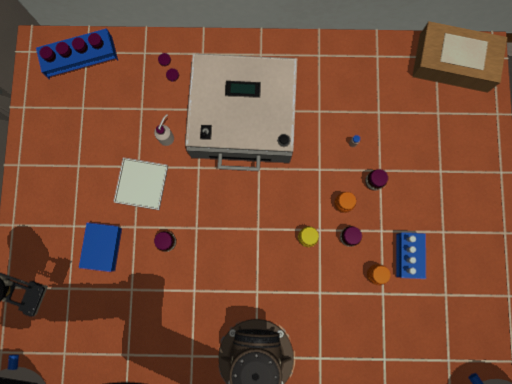

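Side view: purple-capped jars at (181,194), (250,300) and (330,304). Top view: the same jars at (165,241), (352,236) and (377,179).
Things that could be mistaken for them, in the top view: yellow jar (309,236), orange jars (347,202) and (381,275), purple discs (165,60) and (172,75), the purple-topped blue rack (76,52), and the purple spout on the wash bottle (161,128). I choose the three purple ribbed caps with a paper band.
The housing top spans about (190,55) to (297,152), with the button at (284,140), the toggle at (206,131) and the handle at (238,168).

```bash
cat > m.py <<'E'
from h import *
def caps(im):
    h=cv2.cvtColor(im,cv2.COLOR_RGB2HSV); m=cv2.inRange(h,(150,60,20),(176,255,140))
    m=cv2.morphologyEx(m,cv2.MORPH_OPEN,np.ones((2,2),np.uint8))
    n,l,s,c=cv2.connectedComponentsWithStats(m)
    return [(c[i].round(1),s[i][2:5]) for i in range(1,n) if s[i][4]>60]
E
python3 - <<'E'
from m import *
a=cv2.cvtColor(cv2.imread('pics/s0.png'),cv2.COLOR_BGR2RGB);b=cv2.cvtColor(cv2.imread('pics/t0.png'),cv2.COLOR_BGR2RGB)
for n,im in(('side',a),('top',b)):
    for c,s in caps(im): print(n,c,s,plane(n,*c,.08 if n=='top' else .07).round(3))
h=cv2.cvtColor(b,cv2.COLOR_RGB2HSV)
m=cv2.inRange(h,(0,0,100),(179,70,255));m=cv2.morphologyEx(m,cv2.MORPH_OPEN,np.ones((5,5)))
cs,_=cv2.findContours(m,cv2.RETR_EXTERNAL,2)
for c in cs:
    if cv2.contourArea(c)>1000:
        R=cv2.minAreaRect(c);B=cv2.boxPoints(R)
        print('rect',R,[plane('top',*p,.133).round(3).tolist() for p in B],[plane('top',*p,.015).round(3).tolist() for p in B])
for p,z in(((284,140),.151),((206,131),.17),((219,169),.1),((258,170),.1)):print(p,plane('top',*p,z).round(3))
g=cv2.cvtColor(b,cv2.COLOR_RGB2BGR)
A=cv2.resize(g[110:190,130:330],(800,320),interpolation=cv2.INTER_CUBIC)
C=cv2.resize(g[160:280,140:190],(250,280*0+280),interpolation=cv2.INTER_CUBIC)
D=cv2.resize(g[160:280,290:430],(327,280),interpolation=cv2.INTER_CUBIC)
cv2.imwrite('pics/c0.png',np.vstack([A,np.pad(np.hstack([C,D]),((0,0),(0,800-577),(0,0)))]))
E
```

```text
side [300.  126.3] [ 33  17 201] [0.997 0.641 0.07 ]
side [181.2 188.3] [ 15  13 155] [0.352 0.281 0.07 ]
side [250.2 293.7] [ 20  20 313] [ 0.378 -0.3    0.07 ]
side [332.1 297.4] [ 21  20 350] [ 0.56  -0.386  0.07 ]
top [95.7 40.9] [ 14  14 143] [1.004 0.545 0.08 ]
top [79.7 45.2] [ 14  14 145] [0.988 0.597 0.08 ]
top [63.6 49.6] [ 14  14 146] [0.972 0.649 0.08 ]
top [47.5 54. ] [ 14  13 142] [0.956 0.701 0.08 ]
top [164.8  59.8] [ 12  12 117] [0.941 0.314 0.08 ]
top [172.9  75.2] [ 13  12 119] [0.889 0.285 0.08 ]
top [379.3 178.8] [ 18  17 257] [ 0.557 -0.377  0.08 ]
top [353.  236.4] [ 19  18 271] [ 0.375 -0.292  0.08 ]
top [164.  241.5] [ 19  18 271] [0.35  0.289 0.08 ]
rect ((140.53846740722656, 183.3076934814453), (45.89117431640625, 46.67564010620117), 11.309932708740234) [[0.464, 0.436, 0.133], [0.606, 0.417, 0.133], [0.58, 0.278, 0.133], [0.439, 0.3, 0.133]] [[0.48, 0.472, 0.015], [0.632, 0.451, 0.015], [0.604, 0.301, 0.015], [0.452, 0.324, 0.015]]
rect ((241.27853393554688, 101.28164672851562), (107.02934265136719, 94.30497741699219), 2.9609360694885254) [[0.641, 0.227, 0.
[... 181 characters left out ...]
3.8653869628906, 51.17306900024414), (44.12612533569336, 28.632951736450195), 11.309932708740234) [[0.927, -0.562, 0.133], [1.022, -0.584, 0.133], [0.995, -0.72, 0.133], [0.901, -0.697, 0.133]] [[0.98, -0.607, 0.015], [1.083, -0.631, 0.015], [1.053, -0.778, 0.015], [0.952, -0.753, 0.015]]
rect ((267.4999694824219, 14.499998092651367), (392.99993896484375, 28.999996185302734), -0.0) [[1.018, 0.608, 0.133], [1.118, 0.616, 0.133], [1.136, -0.65, 0.133], [1.036, -0.645, 0.133]] [[1.078, 0.657, 0.015], [1.186, 0.666, 0.015], [1.206, -0.702, 0.015], [1.098, -0.697, 0.015]]
(284, 140) [ 0.659 -0.074  0.151]
(206, 131) [0.678 0.161 0.17 ]
(219, 169) [0.576 0.124 0.1  ]
(258, 170) [0.575 0.003 0.1  ]
```

View pics/c0.png

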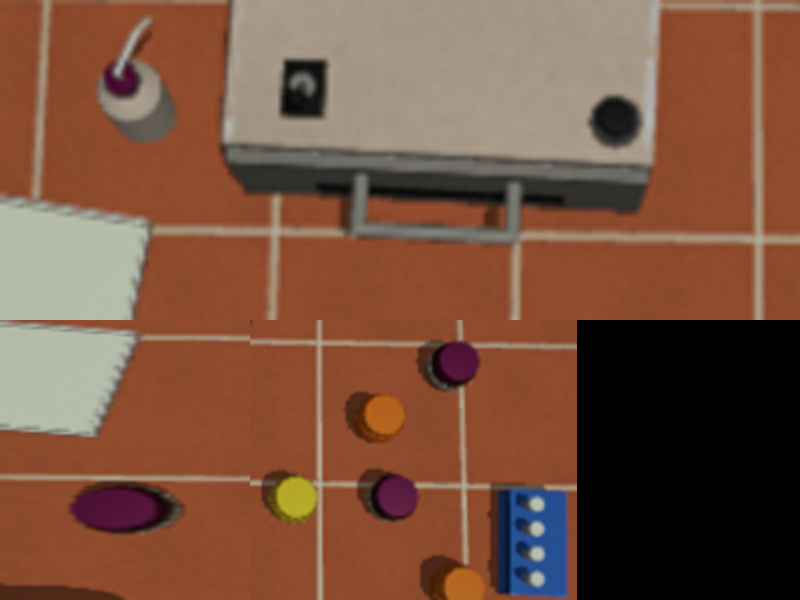

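The crop confirms the three ribbed purple caps at (379,179), (353,236) and (164,241). The handle bar runs from (218,168) to (259,170) and the toggle leans to the front.

```bash
cat >> h.py <<'E'
def go(x,y,z,yaw,s=None):
    s=s or st(); from scipy.spatial.transform import Rotation as Ro
    Rm=Ro.from_euler('xyz',s['eef_rot'],degrees=True).as_matrix(); d=np.array([x,y,z])-s['tcp_pos']
    t=Rm.T@d; dy=(yaw-s['eef_rot'][2]+180)%360-180
    print('shares',(t/.25).round(3),'turn',round(-dy/60,3),'dist',np.linalg.norm(d).round(3))
E
python3 - <<'E'
from h import *
g=lambda X,Y:(130+X/4-.4,110+Y/4-.4)
for nm,X,Y,z in(('fl',230,145,.133),('fr',652,163,.133),('barL',355,232,.1),('barR',518,240,.1),('button',615,118,.151),('panelL',240,190,0.013),('panelR',640,210,.013),('bottle',140,85,.09)):
    print(nm,plane('top',*g(X,Y),z).round(4))
for p in((262,193),(300,239),(386,203),(334,156)): print('side',p,plane('side',*p,.133).round(4))
print(plane('side',311,204,.148))
go(.575,.063,.2,-90+.5)
E
```

```text
fl [0.6403 0.2214 0.133 ]
fr [ 0.6312 -0.1016  0.133 ]
barL [0.5806 0.1265 0.1   ]
barR [ 5.763e-01 -2.000e-04  1.000e-01]
button [ 0.6613 -0.0723  0.151 ]
panelL [0.6323 0.2301 0.013 ]
panelR [ 0.6207 -0.1001  0.013 ]
bottle [0.6987 0.3013 0.09  ]
side (262, 193) [0.5567 0.0479 0.133 ]
side (300, 239) [ 0.555  -0.2163  0.133 ]
side (386, 203) [ 0.8808 -0.146   0.133 ]
side (334, 156) [0.9055 0.1985 0.133 ]
[ 0.65552029 -0.08914243  0.148     ]
{'time_s': 0.1, 'joints': [88.2973, 20.5869, 0.6414, -0.017, -70.1358, -16.5067], 'tcp_pos': [0.2108, 0.6408, 0.2257], 'eef_rot': [179.9176, -0.0077, -18.2152], 'contact_force': [0.616, 1.0602, 0.015], 'gripper_width': 0.0878, 'gripper_force': 0.0}
shares [2.106 1.74  0.106] turn 1.188 dist 0.683
```

```bash
python3 - <<'E'
import cv2
s=cv2.imread('pics/s0.png');cv2.imwrite('pics/c1.png',cv2.resize(s[140:260,240:400],(800,600),interpolation=cv2.INTER_CUBIC))
E
```

```text
(no output)
```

View pics/c1.png

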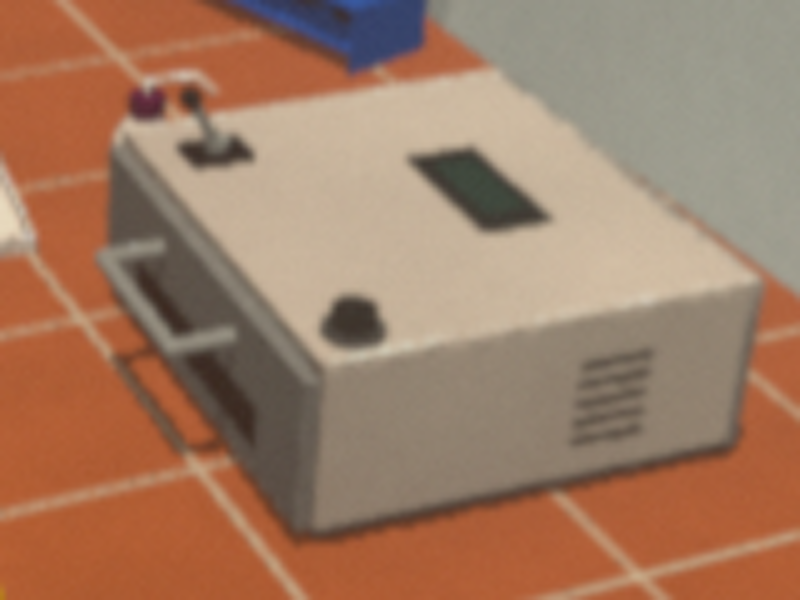

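In this crop the button is at (353,302), the handle runs from (100,258) to (170,352), and the toggle ball is at (191,97), leaning to the front. The front top corners are at (122,128) and (325,360).

```bash
python3 - <<'E'
from h import *
g=lambda X,Y:(240+X/5-.4,140+Y/5-.4)
for nm,X,Y,z in(('fl',122,128,.133),('fr',325,360,.133),('br',760,285,.133),('barL',104,255,.1),('barR',172,352,.1),('button',353,300,.151),('ball',191,97,.133+.01+.042*np.cos(.5)),('fr0',300,538,0)):
    print(nm,plane('side',*g(X,Y),z).round(4))
E
```

```text
fl [0.6394 0.2245 0.133 ]
fr [ 0.6303 -0.0988  0.133 ]
br [ 0.9198 -0.1206  0.133 ]
barL [0.5807 0.1168 0.1   ]
barR [ 0.5729 -0.01    0.1   ]
button [ 0.6628 -0.0702  0.151 ]
ball [0.6633 0.1643 0.1799]
fr0 [ 0.6254 -0.0922  0.    ]
```

Emit:
step_arm(plan=[[0.1,0.1,0,0.11,28],[0.3,0.25,0,0.23,28],[0.4,0.35,0,0.35,28],[0.5,0.45,0,0.47,28],[0.6,0.52,0,0.59,28],[0.7,0.6,0,0.7,28],[0.8,0.65,0,0.82,28],[0.9,0.73,0,0.94,28],[1,0.81,0,1,28],[1,0.81,0,1,28]])

```text
time_s: 0.93
tcp_pos: [0.3866, 0.3667, 0.2264]
eef_rot: [180.0, -0.1, -78.6]
contact_force: [-1.4, -0.7, -0.3]
gripper_width: 0.0294
gripper_force: 0.0
```

```bash
python3 - <<'E'
from h import *
go(.579,.059,.16,-92)
E
```

```text
{'time_s': 0.9333, 'joints': [64.5831, 7.1858, -17.17, -0.001, -65.7174, -53.1968], 'tcp_pos': [0.3866, 0.3667, 0.2264], 'eef_rot': [179.9554, -0.0581, -78.6141], 'contact_force': [-1.3988, -0.6726, -0.2947], 'gripper_width': 0.0294, 'gripper_force': 0.0}
shares [ 1.358 -0.512  0.267] turn 0.223 dist 0.369
```

Emit:
step_arm(plan=[[0.1,-0.04,0,0.1,34],[0.25,-0.1,0,0.2,34],[0.4,-0.17,0,0.22,34],[0.55,-0.23,0,0.22,34],[0.7,-0.29,0,0.22,34],[0.85,-0.35,0,0.22,34],[1,-0.4,0,0.22,34],[1,-0.5,0,0.22,34],[1,-0.5,0,0.22,34]])

```text
time_s: 1.68
tcp_pos: [0.5617, 0.15, 0.2258]
eef_rot: [-180.0, -0.0, -91.6]
contact_force: [0.3, 1.3, 0.5]
gripper_width: 0.0342
gripper_force: 0.0
```

```bash
python3 - <<'E'
from h import *
go(.579,.059,.16,-92)
E
```

```text
{'time_s': 1.6833, 'joints': [34.25, 11.8161, -11.5556, 0.0478, -66.6436, -35.8434], 'tcp_pos': [0.5617, 0.15, 0.2258], 'eef_rot': [-179.9868, -0.0445, -91.5745], 'contact_force': [0.2911, 1.3053, 0.5001], 'gripper_width': 0.0342, 'gripper_force': 0.0}
shares [ 0.362 -0.079  0.264] turn 0.007 dist 0.114
```

Emit:
step_arm(plan=[[0.12,-0.03,0,0.007,34],[0.24,-0.06,0.05,0.007,34],[0.36,-0.08,0.15,0.007,34],[0.36,-0.08,0.26,0.007,34],[0.36,-0.08,0.26,0.007,34],[0.36,-0.08,0.26,0.007,34],[0.36,-0.08,0.26,0.007,34]])

```text
time_s: 2.27
tcp_pos: [0.5771, 0.0618, 0.1628]
eef_rot: [-179.9, -0.0, -91.8]
contact_force: [0.7, 0.8, 0.4]
gripper_width: 0.0341
gripper_force: 0.0
```

```bash
python3 - <<'E'
from h import *
im=cap('side','s1.png');t=cap('top','t1.png')
a=cv2.resize(cv2.imread('pics/s1.png')[130:250,230:350],(600,600),interpolation=cv2.INTER_CUBIC)
cv2.imwrite('pics/c2.png',a)
go(.579,.059,.083,-92)
E
```

```text
{'time_s': 2.3667, 'joints': [25.4587, 14.4698, -16.6997, 0.029, -58.6769, -27.2118], 'tcp_pos': [0.5774, 0.0623, 0.1634], 'eef_rot': [-179.852, 0.0482, -91.738], 'contact_force': [-0.7859, -0.2134, 0.3488], 'gripper_width': 0.0339, 'gripper_force': 0.0}
shares [ 0.013 -0.006  0.322] turn 0.004 dist 0.08
```

View pics/c2.png

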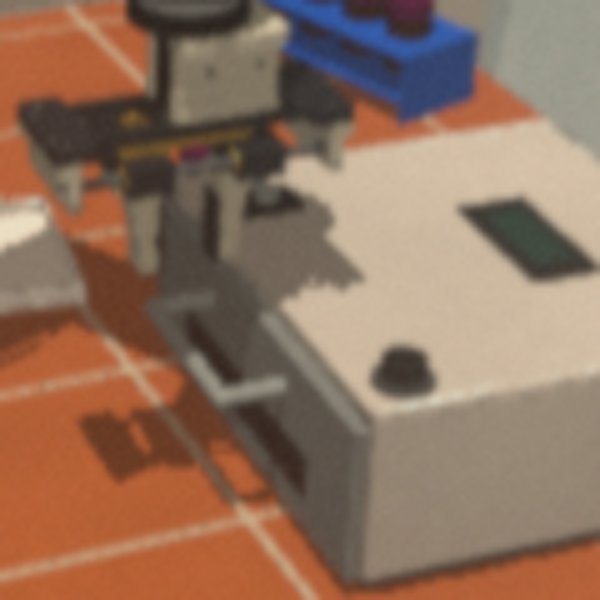

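The gripper stands above the bar, with its fingers near (145,270) and (225,250) straddling the handle line. Next I descend slowly.

Emit:
step_arm(plan=[[0.01,0,0.06,0,34],[0.01,0,0.12,0,34],[0.01,0,0.18,0,34],[0.01,0,0.24,0,34],[0.01,0,0.28,0,34],[0.01,0,0.32,0,34],[0.01,0,0.32,0,34]])

```text
time_s: 2.95
tcp_pos: [0.5756, 0.0588, 0.0804]
eef_rot: [179.9, -0.0, -91.8]
contact_force: [-0.4, -0.6, -0.6]
gripper_width: 0.034
gripper_force: 0.0
```

Emit:
step_arm(plan=[[0,0,0,0,5],[0,0,0,0,5],[0,0,0,0,5],[0,0,0,0,5],[0,0,0,0,5],[0,0,0,0,5]], newtons=30)

```text
time_s: 3.45
tcp_pos: [0.5774, 0.0589, 0.0826]
eef_rot: [-179.9, 0.0, -91.8]
contact_force: [2.1, 0.8, 3.3]
gripper_width: 0.011
gripper_force: 30.0
```

Emit:
step_arm(plan=[[0,0.03,0,0,5],[0,0.07,0,0,5],[0,0.12,0,0,5],[0,0.17,0,0,5],[0,0.22,0,0,5],[0,0.27,0,0,5],[0,0.32,0,0,5],[0,0.37,0,0,5],[0,0.42,0,0,5],[0,0.46,0,0,5],[0,0.5,0,0,5],[0,0.52,0,0,5]])

```text
time_s: 4.45
tcp_pos: [0.4479, 0.0638, 0.0826]
eef_rot: [-179.7, 0.1, -91.8]
contact_force: [9.9, 0.5, -2.9]
gripper_width: 0.0109
gripper_force: 30.0
```

Emit:
step_arm(plan=[[0,0.01,0,0,5],[0,0.02,0,0,5],[0,0.03,0,0,5],[0,0.03,0,0,5],[0,0.03,0,0,5]])

```text
time_s: 4.87
tcp_pos: [0.4444, 0.0641, 0.0827]
eef_rot: [-179.4, 0.1, -91.7]
contact_force: [26.9, -9.1, -19.1]
gripper_width: 0.0109
gripper_force: 30.0
```

Emit:
step_arm(plan=[[0,-0.01,0,0,5],[0,-0.02,0,0,5],[0,-0.025,0,0,5],[0,-0.025,0,0,5]])

```text
time_s: 5.2
tcp_pos: [0.4471, 0.0638, 0.0826]
eef_rot: [-179.8, 0.1, -91.8]
contact_force: [5.5, 2.3, 4.0]
gripper_width: 0.0111
gripper_force: 30.0
```

Emit:
step_arm(plan=[[0,0,0,0,36],[0,0,0,0,36],[0,0,0,0,36],[0,0,0,0,36],[0,0,0,0,36]])

```text
time_s: 5.62
tcp_pos: [0.4438, 0.0621, 0.081]
eef_rot: [179.9, -0.1, -91.9]
contact_force: [-0.0, -0.1, -0.0]
gripper_width: 0.0346
gripper_force: 0.0
```

Emit:
step_arm(plan=[[0,0,-0.1,0,36],[0,0,-0.25,0,36],[0,0,-0.4,0,36],[0,0,-0.55,-0.11,36],[0.1,0,-0.7,-0.23,36],[0.25,0,-0.7,-0.34,60],[0.4,0,-0.7,-0.46,60],[0.55,0,-0.7,-0.57,66],[0.7,0,-0.7,-0.69,66],[0.8,0,-0.7,-0.81,66],[0.8,0,-0.7,-0.92,66],[0.8,0,-0.7,-1,66]])

```text
time_s: 6.62
tcp_pos: [0.4372, -0.1392, 0.2557]
eef_rot: [179.9, 0.1, -33.6]
contact_force: [-0.0, 0.1, 0.0]
gripper_width: 0.0661
gripper_force: 0.0
```

```bash
python3 - <<'E'
from m import *
t=cap('top','t2.png');cap('side','s2.png')
for n in('top','side'):
    im=cv2.cvtColor(cv2.imread('pics/%s2.png'%n[0]),cv2.COLOR_BGR2RGB)
    for c,s in caps(im): print(n,c,s,plane(n,*c,.08).round(3),plane(n,*c,.11).round(3))
st()
a=cv2.imread('pics/t2.png');b=cv2.imread('pics/s2.png')
cv2.imwrite('pics/c3.png',np.hstack([cv2.resize(a[100:240,170:310],(400,400)),cv2.resize(b[140:280,210:350],(400,400))]))
E
```

```text
top [95.7 40.9] [ 14  14 143] [1.004 0.545 0.08 ] [0.989 0.534 0.11 ]
top [79.7 45.2] [ 14  14 145] [0.988 0.597 0.08 ] [0.974 0.585 0.11 ]
top [63.6 49.6] [ 14  14 146] [0.972 0.649 0.08 ] [0.958 0.636 0.11 ]
top [47.6 54.2] [ 14  14 144] [0.955 0.7   0.08 ] [0.942 0.686 0.11 ]
top [164.8  59.8] [ 12  12 117] [0.941 0.314 0.08 ] [0.928 0.308 0.11 ]
top [172.9  75.2] [ 13  12 119] [0.889 0.285 0.08 ] [0.877 0.279 0.11 ]
top [379.2 178.8] [ 19  17 259] [ 0.557 -0.377  0.08 ] [ 0.551 -0.37   0.11 ]
top [353.  236.4] [ 19  18 272] [ 0.375 -0.292  0.08 ] [ 0.373 -0.287  0.11 ]
top [164.  241.5] [ 19  18 271] [0.35  0.289 0.08 ] [0.349 0.283 0.11 ]
side [299.7 126.3] [ 33  17 212] [0.984 0.619 0.08 ] [0.948 0.553 0.11 ]
side [181.3 188.3] [ 15  13 154] [0.349 0.264 0.08 ] [0.338 0.211 0.11 ]
side [274.4 216.2] [ 16  13 158] [ 0.573 -0.015  0.08 ] [ 0.553 -0.057  0.11 ]
side [250.2 293.8] [ 20  20 316] [ 0.374 -0.31   0.08 ] [ 0.362 -0.341  0.11 ]
side [332.  297.4] [ 21  20 355] [ 0.553 -0.395  0.08 ] [ 0.534 -0.422  0.11 ]
{'time_s': 6.7167, 'joints': [7.2084, -1.4335, -22.4461, -0.026, -69.1087, 49.0783], 'tcp_pos': [0.4376, -0.1378, 0.2559], 'eef_rot': [179.9388, 0.1076, -33.7227], 'contact_force': [-0.228, -0.3233, -0.2519], 'gripper_width': 0.0658, 'gripper_force': 0.0}
```

View pics/c3.png

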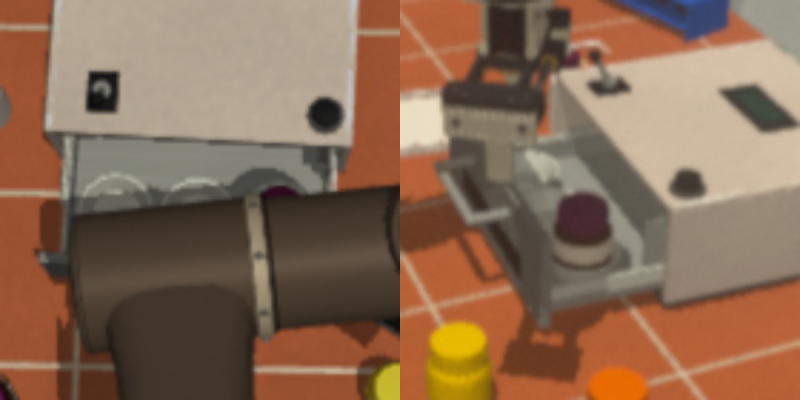

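The finished jar is in the right-hand nest: crop (583,230), side view pixel (274,216). The drawer stays locked out.

```bash
python3 - <<'E'
from h import *
go(.559,-.034,.2,-2)
E
```

```text
{'time_s': 6.7167, 'joints': [7.2084, -1.4335, -22.4461, -0.026, -69.1087, 49.0783], 'tcp_pos': [0.4376, -0.1378, 0.2559], 'eef_rot': [179.9388, 0.1076, -33.7227], 'contact_force': [-0.228, -0.3233, -0.2519], 'gripper_width': 0.0658, 'gripper_force': 0.0}
shares [ 0.174 -0.615  0.222] turn -0.529 dist 0.169
```

Emit:
step_arm(plan=[[0.03,-0.1,0,-0.11,72],[0.06,-0.2,0,-0.23,72],[0.1,-0.35,0,-0.34,72],[0.14,-0.5,0.1,-0.45,72],[0.17,-0.615,0.2,-0.53,72],[0.17,-0.615,0.22,-0.53,72],[0.17,-0.615,0.22,-0.53,72],[0.17,-0.615,0.22,-0.53,72]])

```text
time_s: 7.38
tcp_pos: [0.5587, -0.0327, 0.201]
eef_rot: [179.9, 0.1, -2.1]
contact_force: [0.3, -0.2, -0.1]
gripper_width: 0.0719
gripper_force: 0.0
```

```bash
python3 - <<'E'
from h import *
cap('side','s3.png');cap('top','t3.png')
go(.559,-.034,.089,-2)
a=cv2.imread('pics/t3.png');b=cv2.imread('pics/s3.png')
cv2.imwrite('pics/c4.png',np.hstack([cv2.resize(a[100:240,190:330],(400,400)),cv2.resize(b[140:280,210:350],(400,400))]))
E
```

```text
{'time_s': 7.4833, 'joints': [16.6349, 10.7495, -16.0742, 0.0186, -63.115, 71.2828], 'tcp_pos': [0.5593, -0.0332, 0.2027], 'eef_rot': [-179.9961, -0.0634, -2.0739], 'contact_force': [0.5418, -0.5571, -0.2456], 'gripper_width': 0.0719, 'gripper_force': 0.0}
shares [-0.001  0.003  0.455] turn -0.001 dist 0.114
```

View pics/c4.png

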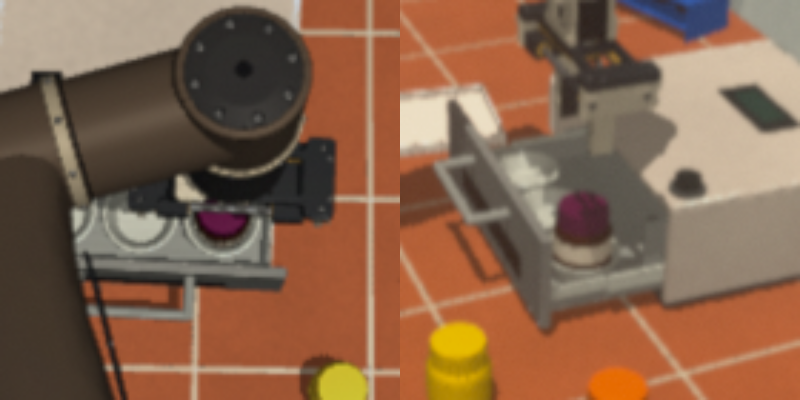

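```bash
python3 - <<'E'
from h import *
for p in((267.2,176.5),(238.8,175.2)):print(plane('top',*p,.05).round(4))
im=cv2.imread('pics/t3.png');h=cv2.cvtColor(im,cv2.COLOR_BGR2HSV)[160:200,225:290]
print(proj('top',[.560,-.032,.11]),proj('top',[.557,-.035,.11]))
m=cv2.inRange(h,(145,60,20),(179,255,140));ys,xs=np.nonzero(m);xs+=225;ys+=160
print(len(xs),xs.min(),xs.max(),ys.min(),ys.max(),xs.mean())
E
```

```text
[ 0.5643 -0.0264  0.05  ]
[0.5671 0.0646 0.05  ]
[269.3379338 174.3135722] [270.30023127 175.2864807 ]
132 259 276 169 182 267.0378787878788
```

Emit:
step_arm(plan=[[0.01,-0.017,0.1,0,72],[0.01,-0.017,0.2,0,72],[0.01,-0.017,0.28,0,72],[0.01,-0.017,0.36,0,72],[0.01,-0.017,0.42,0,72],[0.01,-0.017,0.455,0,72],[0.01,-0.017,0.455,0,72]])

```text
time_s: 8.07
tcp_pos: [0.5612, -0.0294, 0.0873]
eef_rot: [180.0, 0.1, -2.1]
contact_force: [-0.3, -1.2, 0.1]
gripper_width: 0.0721
gripper_force: 0.0
```

Emit:
step_arm(plan=[[0,0,0,0,40],[0,0,0,0,40],[0,0,0,0,40],[0,0,0,0,40],[0,0,0,0,40]], newtons=15)

```text
time_s: 8.48
tcp_pos: [0.563, -0.0286, 0.0891]
eef_rot: [-180.0, -0.1, -1.9]
contact_force: [-1.1, 0.7, 6.2]
gripper_width: 0.0536
gripper_force: 15.0
```

Emit:
step_arm(plan=[[0,0,-0.06,0,40],[0,0,-0.14,0,40],[0,0,-0.24,0,40],[0,0,-0.36,0,40],[0,0,-0.48,0,40],[0,-0.05,-0.56,0,40],[0,-0.15,-0.6,0,40],[0,-0.27,-0.6,0,40],[0,-0.39,-0.6,0,40],[0,-0.51,-0.6,0,40],[0,-0.63,-0.6,0,40],[0,-0.75,-0.6,0,40]], newtons=25)

```text
time_s: 9.48
tcp_pos: [0.568, 0.16, 0.2378]
eef_rot: [-180.0, 0.0, -2.0]
contact_force: [0.8, -0.4, -1.9]
gripper_width: 0.0533
gripper_force: 25.0
```

```bash
python3 - <<'E'
from h import *
go(.541,.386,.2,-2)
E
```

```text
{'time_s': 9.4833, 'joints': [34.6889, 12.2094, -9.4208, -0.0205, -68.3802, 53.361], 'tcp_pos': [0.568, 0.16, 0.2378], 'eef_rot': [-179.9909, 0.0197, -1.9577], 'contact_force': [0.817, -0.4403, -1.9114], 'gripper_width': 0.0533, 'gripper_force': 24.9971}
shares [-0.139 -0.9    0.151] turn 0.001 dist 0.231
```

Emit:
step_arm(plan=[[-0.02,-0.1,0,0,40],[-0.04,-0.23,0,0,40],[-0.06,-0.36,0,0,40],[-0.08,-0.49,0,0,40],[-0.1,-0.62,0,0,40],[-0.12,-0.74,0,0,40],[-0.14,-0.83,0.05,0,40],[-0.14,-0.89,0.1,0,40],[-0.14,-0.9,0.15,0,40],[-0.14,-0.9,0.15,0,40],[-0.14,-0.9,0.15,0,40]])

```text
time_s: 10.4
tcp_pos: [0.5408, 0.3835, 0.1989]
eef_rot: [179.9, 0.1, -2.0]
contact_force: [0.0, 0.0, -0.6]
gripper_width: 0.0534
gripper_force: 25.0
```

```bash
python3 - <<'E'
from m import *
t=cap('top','t4.png');go(.541,.386,.064,-2)
for c,s in caps(t): print(c,s,plane('top',*c,.08).round(3))
cv2.imwrite('pics/c5.png',cv2.resize(cv2.cvtColor(t,cv2.COLOR_RGB2BGR)[100:260,90:330],(800,533)))
E
```

```text
{'time_s': 10.45, 'joints': [52.1353, 20.4521, -2.9803, 0.0175, -66.6349, 35.8773], 'tcp_pos': [0.5414, 0.3836, 0.2001], 'eef_rot': [179.9362, 0.0264, -1.9805], 'contact_force': [-0.4104, -0.8447, -1.0175], 'gripper_width': 0.0534, 'gripper_force': 24.9983}
shares [-0.002 -0.01   0.545] turn 0.0 dist 0.136
[95.7 40.9] [ 14  14 143] [1.004 0.545 0.08 ]
[79.7 45.2] [ 14  14 145] [0.988 0.597 0.08 ]
[63.6 49.6] [ 14  14 146] [0.972 0.649 0.08 ]
[47.6 54.2] [ 14  14 143] [0.955 0.7   0.08 ]
[164.8  59.8] [ 12  12 117] [0.941 0.314 0.08 ]
[172.9  75.3] [ 13  12 118] [0.888 0.285 0.08 ]
[379.2 178.8] [ 19  17 260] [ 0.557 -0.377  0.08 ]
[353.  236.3] [ 19  18 272] [ 0.376 -0.292  0.08 ]
[164.1 241.5] [ 19  18 273] [0.35  0.289 0.08 ]
```

View pics/c5.png

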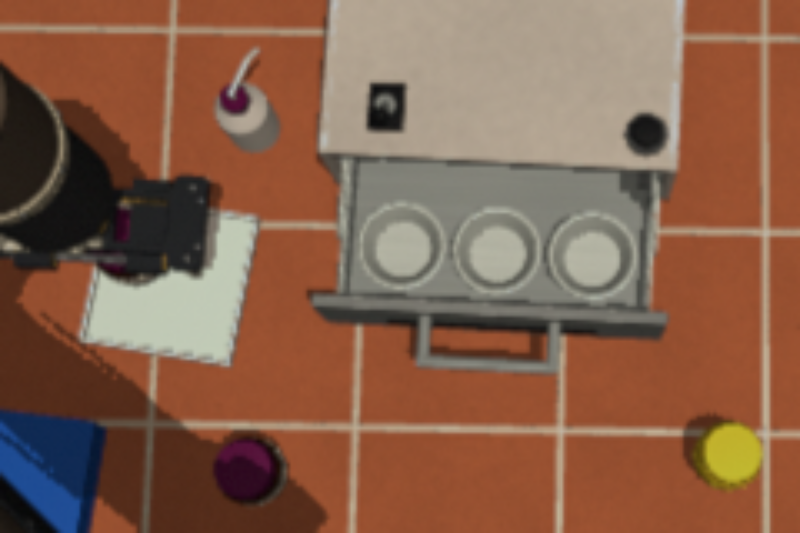

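The jar hangs over the tray at crop (125,240). The three empty nests are at crop (402,246), (498,252) and (592,256), and the drawer is still out.

Emit:
step_arm(plan=[[0,-0.01,0.08,0,40],[0,-0.01,0.18,0,40],[0,-0.01,0.28,0,40],[0,-0.01,0.37,0,40],[0,-0.01,0.43,0,40],[0,-0.01,0.48,0,40],[0,-0.01,0.51,0,40],[0,-0.01,0.53,0,40],[0,-0.01,0.54,0,40],[0,-0.01,0.545,0,40],[0,-0.01,0.545,0,40]])

```text
time_s: 11.37
tcp_pos: [0.5416, 0.3874, 0.0647]
eef_rot: [-180.0, -0.0, -1.9]
contact_force: [-0.7, 0.4, -1.4]
gripper_width: 0.0535
gripper_force: 25.0
```

```bash
python3 - <<'E'
from h import *
t=cv2.imread('pics/t4.png');h=cv2.cvtColor(t,cv2.COLOR_BGR2HSV)
x0,y0=195,155;s=h[y0:192,x0:285]
for thr in(140,160,175):
    n,l,st_,c=cv2.connectedComponentsWithStats(cv2.inRange(s,(0,0,thr),(179,60,255)))
    for i in range(1,n):
        if st_[i][4]>80: print(thr,st_[i],(c[i]+[x0,y0]).round(1),plane('top',*(c[i]+[x0,y0]),.03).round(4))
g=lambda X,Y:(90+X/3.333-.35,100+Y/3.333-.35)
for p in((401,246),(497,252),(591,255)):print(plane('top',*g(*p),.052).round(4))
E
```

```text
140 [  2   5  27  27 134] [211.  172.7] [0.5778 0.1562 0.03  ]
140 [ 31   7  26  27 126] [239.  174.2] [0.5741 0.0649 0.03  ]
140 [ 60   8  26  27 127] [268.4 175.1] [ 0.5726 -0.0304  0.03  ]
140 [  7  11  17  17 227] [210.4 174. ] [0.5732 0.1578 0.03  ]
140 [ 35  12  18  18 231] [238.7 175.6] [0.5695 0.0656 0.03  ]
140 [ 64  14  17  17 225] [267.1 177.1] [ 0.566  -0.0264  0.03  ]
160 [  8  12  16  15 197] [210.5 174.2] [0.5728 0.1576 0.03  ]
160 [ 36  13  17  16 204] [238.8 175.7] [0.5691 0.0656 0.03  ]
160 [ 64  15  17  16 202] [267.3 177.3] [ 0.5654 -0.0271  0.03  ]
175 [  8  12  15  13 149] [210.3 173.5] [0.575  0.1582 0.03  ]
175 [ 37  14  15  14 168] [238.7 175.6] [0.5696 0.0658 0.03  ]
175 [ 65  15  15  15 176] [267.  177.1] [ 0.5659 -0.0262  0.03  ]
[0.5709 0.157  0.052 ]
[0.5665 0.0646 0.052 ]
[ 0.565  -0.0256  0.052 ]
```

Emit:
step_arm(plan=[[0,0,0.006,0,40],[0,0,0.01,0,40],[0,0,0.01,0,40]])

```text
time_s: 11.62
tcp_pos: [0.5418, 0.3878, 0.0631]
eef_rot: [-179.9, -0.1, -1.9]
contact_force: [-1.8, -0.4, 5.0]
gripper_width: 0.0537
gripper_force: 25.0
```

Emit:
step_arm(plan=[[0,0,0,0,58],[0,0,0,0,64],[0,0,0,0,70],[0,0,0,0,74],[0,0,0,0,74],[0,0,-0.1,0,74],[0,0,-0.25,0,74],[0,0,-0.4,0,74],[0,0,-0.5,0,74],[0,0,-0.5,0,74]])

```text
time_s: 12.45
tcp_pos: [0.5438, 0.3892, 0.1938]
eef_rot: [-179.6, -0.4, -1.9]
contact_force: [-0.4, 1.0, 0.3]
gripper_width: 0.0739
gripper_force: 0.0
```

```bash
python3 - <<'E'
from m import *
t=cap('top','t5.png')
for c,s in caps(t)[6:]: print(c,s,plane('top',*c,.08).round(3))
go(.35,.289,.17,-2)
E
```

```text
[379.1 178.8] [ 19  17 260] [ 0.557 -0.377  0.08 ]
[136.3 184.8] [ 18  10 112] [0.526 0.384 0.08 ]
[352.9 236.4] [ 19  18 274] [ 0.375 -0.292  0.08 ]
[164.1 241.5] [ 19  18 273] [0.35  0.289 0.08 ]
{'time_s': 12.5, 'joints': [52.3267, 20.913, -3.5898, 0.0439, -65.1163, 35.7221], 'tcp_pos': [0.5426, 0.3885, 0.1906], 'eef_rot': [-179.714, -0.2548, -1.9335], 'contact_force': [-0.6288, 0.705, -0.261], 'gripper_width': 0.074, 'gripper_force': 0.0}
shares [-0.757  0.424  0.077] turn 0.001 dist 0.218
```

Emit:
step_arm(plan=[[-0.06,0.03,0,0,74],[-0.18,0.1,0,0,74],[-0.3,0.17,0,0,74],[-0.42,0.24,0,0,74],[-0.54,0.31,0,0,74],[-0.66,0.37,0,0,74],[-0.74,0.42,0.08,0,74],[-0.757,0.424,0.16,0,74],[-0.757,0.424,0.24,0,74],[-0.757,0.424,0.24,0,74],[-0.757,0.424,0.24,0,74]])

```text
time_s: 13.42
tcp_pos: [0.3481, 0.2869, 0.1259]
eef_rot: [179.9, 0.1, -1.9]
contact_force: [-0.5, 0.4, 0.7]
gripper_width: 0.0738
gripper_force: 0.0
```

```bash
python3 - <<'E'
from m import *
go(.35,.289,.058,-2)
E
```

```text
{'time_s': 13.4167, 'joints': [64.6607, 4.8753, -34.5243, 0.0058, -50.7608, 23.4022], 'tcp_pos': [0.3481, 0.2869, 0.1259], 'eef_rot': [179.8509, 0.0596, -1.9335], 'contact_force': [-0.5469, 0.4164, 0.6977], 'gripper_width': 0.0738, 'gripper_force': 0.0}
shares [ 0.007 -0.009  0.272] turn 0.001 dist 0.068
```

Emit:
step_arm(plan=[[0.007,-0.009,0.06,0,74],[0.007,-0.009,0.14,0,74],[0.007,-0.009,0.2,0,74],[0.007,-0.009,0.25,0,74],[0.007,-0.009,0.272,0,74],[0.007,-0.009,0.272,0,74],[0.007,-0.009,0.272,0,60],[0.007,-0.009,0.272,0,45],[0.007,-0.009,0.272,0,40],[0.007,-0.009,0.272,0,40],[0.007,-0.009,0.272,0,40],[0.007,-0.009,0.272,0,40]], newtons=25)

```text
time_s: 14.42
tcp_pos: [0.3509, 0.2908, 0.0594]
eef_rot: [-179.9, -0.1, -1.9]
contact_force: [0.2, 1.7, 5.0]
gripper_width: 0.0536
gripper_force: 25.0
```

```bash
python3 - <<'E'
from m import *
go(.572,.1565,.25,-2)
E
```

```text
{'time_s': 14.4167, 'joints': [64.562, 10.6753, -38.84, 0.0293, -40.3553, 23.498], 'tcp_pos': [0.3509, 0.2908, 0.0594], 'eef_rot': [-179.8889, -0.069, -1.9178], 'contact_force': [0.2241, 1.6605, 4.9606], 'gripper_width': 0.0536, 'gripper_force': 24.9582}
shares [ 0.903  0.506 -0.762] turn 0.001 dist 0.321
```

Emit:
step_arm(plan=[[0,0,-0.08,0,40],[0,0,-0.2,0,40],[0,0,-0.34,0,40],[0,0,-0.48,0,40],[0.1,0.05,-0.62,0,40],[0.23,0.13,-0.74,0,40],[0.36,0.2,-0.76,0,40],[0.49,0.27,-0.76,0,40],[0.62,0.35,-0.76,0,40],[0.75,0.42,-0.76,0,40],[0.86,0.48,-0.76,0,40],[0.903,0.506,-0.76,0,40]])

```text
time_s: 15.42
tcp_pos: [0.5736, 0.1533, 0.2471]
eef_rot: [179.9, 0.1, -2.1]
contact_force: [0.8, 0.7, -2.1]
gripper_width: 0.0532
gripper_force: 24.9
```

Emit:
step_arm(plan=[[0,0,0,0,40],[0,0,0,0,40]])

```text
time_s: 15.58
tcp_pos: [0.5711, 0.155, 0.2473]
eef_rot: [179.9, 0.1, -2.1]
contact_force: [-0.1, -0.1, -1.9]
gripper_width: 0.0536
gripper_force: 24.9
```

```bash
python3 - <<'E'
from m import *
go(.572,.1565,.089,-2)
t=cap('top','t6.png')
for c,s in caps(t)[6:]: print(c,s,plane('top',*c,.08).round(3))
E
```

```text
{'time_s': 15.5833, 'joints': [34.0675, 12.1308, -8.2601, -0.0387, -69.7631, 53.8855], 'tcp_pos': [0.5711, 0.155, 0.2473], 'eef_rot': [179.9386, 0.1457, -2.0605], 'contact_force': [-0.1487, -0.1393, -1.8945], 'gripper_width': 0.0536, 'gripper_force': 24.9297}
shares [ 0.005 -0.007  0.633] turn -0.001 dist 0.158
[379.1 178.8] [ 19  17 262] [ 0.557 -0.377  0.08 ]
[141.2 181.7] [10 13 90] [0.536 0.369 0.08 ]
[352.9 236.4] [ 19  18 274] [ 0.375 -0.292  0.08 ]
```

Emit:
step_arm(plan=[[0.005,-0.007,0.08,0,40],[0.005,-0.007,0.18,0,40],[0.005,-0.007,0.28,0,40],[0.005,-0.007,0.38,0,40],[0.005,-0.007,0.46,0,40],[0.005,-0.007,0.53,0,40],[0.005,-0.007,0.57,0,40],[0.005,-0.007,0.6,0,40],[0.005,-0.007,0.615,0,40],[0.005,-0.007,0.625,0,40],[0.005,-0.007,0.63,0,40],[0.005,-0.007,0.633,0,40]])

```text
time_s: 16.63
tcp_pos: [0.5723, 0.1566, 0.0913]
eef_rot: [179.9, 0.0, -1.9]
contact_force: [-4.5, -5.3, 4.5]
gripper_width: 0.0532
gripper_force: 24.9
```

Emit:
step_arm(plan=[[-0.006,0.006,0,0,40],[-0.01,0.01,0.004,0,40],[-0.01,0.01,0.008,0,40],[-0.01,0.01,0.008,0,40]])

```text
time_s: 16.97
tcp_pos: [0.5712, 0.1554, 0.0897]
eef_rot: [-179.9, -0.1, -1.9]
contact_force: [-2.4, -0.8, 6.0]
gripper_width: 0.0533
gripper_force: 25.0
```

Emit:
step_arm(plan=[[-0.005,0,0,0,40],[-0.005,0,0,0,56],[-0.005,0,0,0,62],[-0.005,0,0,0,68],[-0.005,0,0,0,68],[-0.005,0,0,0,68],[-0.005,0,-0.1,0,68],[-0.005,0,-0.25,0,68],[-0.005,0,-0.4,0,68],[-0.005,0.1,-0.5,0,68],[-0.005,0.2,-0.5,0,74],[-0.005,0.35,-0.5,0,74]])

```text
time_s: 17.97
tcp_pos: [0.5674, 0.0687, 0.2155]
eef_rot: [-179.9, -0.2, -1.8]
contact_force: [0.6, -1.1, -1.2]
gripper_width: 0.0732
gripper_force: 0.0
```

```bash
python3 - <<'E'
from m import *
t=cap('top','t7.png');im=cap('side','s7.png')
for n,i in(('top',t),('side',im)):
  for c,s in caps(i): print(n,c,s,plane(n,*c,.08).round(3),plane(n,*c,.11).round(3))
go(.375,-.292,.2,-2)
E
```

```text
top [95.7 41. ] [ 14  15 145] [1.004 0.545 0.08 ] [0.989 0.534 0.11 ]
top [79.7 45.2] [ 14  14 145] [0.988 0.597 0.08 ] [0.974 0.585 0.11 ]
top [63.6 49.6] [ 14  14 146] [0.972 0.649 0.08 ] [0.958 0.636 0.11 ]
top [47.6 54.2] [ 14  14 144] [0.955 0.7   0.08 ] [0.942 0.686 0.11 ]
top [164.8  59.8] [ 12  12 117] [0.941 0.314 0.08 ] [0.928 0.308 0.11 ]
top [172.9  75.2] [ 13  12 119] [0.889 0.285 0.08 ] [0.877 0.279 0.11 ]
top [209.3 175.3] [ 18  11 129] [0.56  0.156 0.08 ] [0.554 0.153 0.11 ]
top [379.2 178.8] [ 19  17 260] [ 0.557 -0.377  0.08 ] [ 0.551 -0.37   0.11 ]
top [353.  236.3] [ 19  18 271] [ 0.376 -0.292  0.08 ] [ 0.374 -0.287  0.11 ]
side [299.6 126.2] [ 33  17 215] [0.984 0.62  0.08 ] [0.948 0.554 0.11 ]
side [223.4 167.2] [12  9 91] [0.535 0.362 0.08 ] [0.516 0.306 0.11 ]
side [253.6 187.9] [ 15  12 147] [0.58  0.175 0.08 ] [0.56  0.126 0.11 ]
side [250.2 293.7] [ 20  20 318] [ 0.374 -0.31   0.08 ] [ 0.362 -0.34   0.11 ]
side [332.  297.4] [ 21  20 350] [ 0.553 -0.395  0.08 ] [ 0.534 -0.422  0.11 ]
{'time_s': 18.0667, 'joints': [26.1835, 11.1352, -14.0325, 0.0017, -64.8123, 61.7125], 'tcp_pos': [0.5656, 0.0643, 0.2139], 'eef_rot': [-179.9918, -0.0184, -2.1032], 'contact_force': [1.1565, 0.18, -0.8068], 'gripper_width': 0.0735, 'gripper_force': 0.0}
shares [-0.709  1.452  0.055] turn -0.002 dist 0.404
```

Emit:
step_arm(plan=[[-0.04,0.08,0,0,74],[-0.1,0.2,0,0,74],[-0.17,0.33,0,0,74],[-0.23,0.46,0,0,74],[-0.29,0.59,0,0,74],[-0.36,0.72,0,0,74],[-0.42,0.85,0,0,74],[-0.47,0.95,0,0,74],[-0.5,1,0,0,74],[-0.5,1,0,0,74]])

```text
time_s: 18.9
tcp_pos: [0.4311, -0.1797, 0.2133]
eef_rot: [-180.0, 0.0, -2.1]
contact_force: [0.9, -0.2, -0.4]
gripper_width: 0.0742
gripper_force: 0.0
```

```bash
python3 - <<'E'
from m import *
go(.3755,-.292,.13,-2)
E
```

```text
{'time_s': 18.9, 'joints': [1.6147, 1.1545, -25.63, -0.0017, -63.2271, 86.2858], 'tcp_pos': [0.4311, -0.1797, 0.2133], 'eef_rot': [-179.9992, 0.0117, -2.1003], 'contact_force': [0.9274, -0.153, -0.4318], 'gripper_width': 0.0742, 'gripper_force': 0.0}
shares [-0.206  0.457  0.333] turn -0.002 dist 0.15
```

Emit:
step_arm(plan=[[-0.05,0.1,0,0,74],[-0.1,0.22,0,0,74],[-0.15,0.34,0,0,74],[-0.2,0.44,0.06,0,74],[-0.206,0.457,0.14,0,74],[-0.206,0.457,0.24,0,74],[-0.206,0.457,0.33,0,74],[-0.206,0.457,0.33,0,74],[-0.206,0.457,0.33,0,74]])

```text
time_s: 19.65
tcp_pos: [0.3772, -0.29, 0.1303]
eef_rot: [-180.0, 0.2, -1.9]
contact_force: [0.8, -0.4, 0.9]
gripper_width: 0.0739
gripper_force: 0.0
```

```bash
python3 - <<'E'
from m import *
im=cap('side','s8.png')
for c,s in caps(im)[-2:]: print(c,s)
go(.3755,-.292,.058,-2)
E
```

```text
[247.4 296.6] [ 18  19 190]
[331.9 297.4] [ 21  20 352]
{'time_s': 19.7, 'joints': [-13.7697, 6.8747, -31.3191, 0.0346, -51.8147, 101.8516], 'tcp_pos': [0.3781, -0.2903, 0.1315], 'eef_rot': [179.9751, 0.014, -1.8968], 'contact_force': [0.2597, 0.143, 0.4206], 'gripper_width': 0.0743, 'gripper_force': 0.0}
shares [-0.01   0.007  0.294] turn 0.002 dist 0.074
```

Emit:
step_arm(plan=[[-0.01,0.007,0.06,0,74],[-0.01,0.007,0.14,0,74],[-0.01,0.007,0.21,0,74],[-0.01,0.007,0.26,0,74],[-0.01,0.007,0.294,0,74],[-0.01,0.007,0.294,0,74],[-0.01,0.007,0.294,0,60],[-0.01,0.007,0.294,0,45],[-0.01,0.007,0.294,0,40],[-0.01,0.007,0.294,0,40],[-0.01,0.007,0.294,0,40],[-0.01,0.007,0.294,0,40]])

```text
time_s: 20.7
tcp_pos: [0.3756, -0.2924, 0.0582]
eef_rot: [180.0, -0.1, -1.9]
contact_force: [-0.3, -0.4, 6.5]
gripper_width: 0.0534
gripper_force: 25.0
```

Emit:
step_arm(plan=[[0,0,-0.08,0,40],[0,0,-0.2,0,40],[0,0,-0.34,0,40],[0,0,-0.48,0,40],[0.05,-0.1,-0.62,0,40],[0.12,-0.22,-0.74,0,40],[0.19,-0.35,-0.76,0,40],[0.26,-0.48,-0.76,0,40],[0.33,-0.61,-0.76,0,40],[0.4,-0.74,-0.76,0,40],[0.45,-0.82,-0.76,0,40],[0.47,-0.88,-0.76,0,40]])

```text
time_s: 21.7
tcp_pos: [0.5007, -0.0739, 0.2467]
eef_rot: [-180.0, 0.0, -1.9]
contact_force: [0.5, 0.1, -2.4]
gripper_width: 0.0534
gripper_force: 25.0
```

```bash
python3 - <<'E'
from m import *
go(.567,.063,.25,-2)
E
```

```text
{'time_s': 21.7, 'joints': [13.8561, 3.728, -18.3525, -0.0314, -67.9607, 74.2994], 'tcp_pos': [0.5007, -0.0739, 0.2467], 'eef_rot': [-179.9831, 0.0476, -1.8563], 'contact_force': [0.5104, 0.1139, -2.4004], 'gripper_width': 0.0534, 'gripper_force': 24.9636}
shares [ 0.247 -0.556 -0.013] turn 0.002 dist 0.152
```

Emit:
step_arm(plan=[[0.05,-0.1,0,0,40],[0.1,-0.22,0,0,40],[0.15,-0.34,0,0,40],[0.2,-0.45,0,0,40],[0.24,-0.54,0,0,40],[0.245,-0.556,0,0,40],[0.245,-0.556,0,0,40],[0.245,-0.556,0,0,40]])

```text
time_s: 22.37
tcp_pos: [0.5649, 0.0605, 0.2466]
eef_rot: [180.0, 0.1, -1.9]
contact_force: [-0.1, -0.6, -4.0]
gripper_width: 0.0532
gripper_force: 25.0
```

```bash
python3 - <<'E'
from m import *
go(.5665,.0633,.088,-2)
E
```

```text
{'time_s': 22.3667, 'joints': [25.8263, 9.8579, -11.2318, -0.0212, -69.0132, 62.2573], 'tcp_pos': [0.5649, 0.0605, 0.2466], 'eef_rot': [179.9697, 0.1002, -1.924], 'contact_force': [-0.1258, -0.6303, -3.9772], 'gripper_width': 0.0532, 'gripper_force': 24.9632}
shares [ 0.007 -0.012  0.634] turn 0.001 dist 0.159
```

Emit:
step_arm(plan=[[0.007,-0.012,0.08,0,40],[0.007,-0.012,0.18,0,40],[0.007,-0.012,0.28,0,40],[0.007,-0.012,0.38,0,40],[0.007,-0.012,0.46,0,40],[0.007,-0.012,0.53,0,40],[0.007,-0.012,0.57,0,40],[0.007,-0.012,0.6,0,40],[0.007,-0.012,0.615,0,40],[0.007,-0.012,0.625,0,40],[0.007,-0.012,0.632,0,40],[0.007,-0.012,0.632,0,40]])

```text
time_s: 23.37
tcp_pos: [0.5672, 0.0639, 0.0899]
eef_rot: [-180.0, 0.0, -2.0]
contact_force: [-3.3, 1.5, -0.4]
gripper_width: 0.0535
gripper_force: 25.0
```

Emit:
step_arm(plan=[[-0.004,0,0.004,0,40],[-0.006,0,0.01,0,40],[-0.006,0,0.014,0,40],[-0.006,0,0.014,0,40]])

```text
time_s: 23.7
tcp_pos: [0.5667, 0.0639, 0.0882]
eef_rot: [-180.0, -0.1, -1.9]
contact_force: [-7.6, 1.5, 14.1]
gripper_width: 0.0536
gripper_force: 25.0
```

Emit:
step_arm(plan=[[-0.006,0,-0.002,0,40],[-0.006,0,-0.002,0,56],[-0.006,0,-0.002,0,62],[-0.006,0,-0.002,0,66],[-0.006,0,-0.002,0,66],[-0.006,0,-0.002,0,66],[-0.006,0,-0.1,0,66],[-0.006,0,-0.25,0,66],[-0.006,0,-0.4,0,66],[-0.006,0.1,-0.5,0,66],[-0.006,0.25,-0.5,0,74],[-0.006,0.4,-0.5,0,74]])

```text
time_s: 24.7
tcp_pos: [0.5623, -0.0364, 0.2131]
eef_rot: [-179.9, -0.2, -1.8]
contact_force: [0.6, -0.4, -1.1]
gripper_width: 0.0722
gripper_force: 0.0
```

```bash
python3 - <<'E'
from m import *
t=cap('top','t9.png');im=cap('side','s9.png')
for n,i in(('top',t),('side',im)):
  for c,s in caps(i)[(6 if n=='top' else 1):]: print(n,c,s,plane(n,*c,.08).round(3),plane(n,*c,.11).round(3))
go(.557,-.377,.2,-2)
E
```

```text
top [237.5 175. ] [ 18  16 162] [0.562 0.067 0.08 ] [0.556 0.066 0.11 ]
top [379.2 178.8] [ 19  17 261] [ 0.557 -0.377  0.08 ] [ 0.551 -0.37   0.11 ]
top [136.7 180.7] [ 18  18 254] [0.539 0.384 0.08 ] [0.533 0.376 0.11 ]
side [224.2 167.2] [ 13  10 109] [0.537 0.361 0.08 ] [0.519 0.305 0.11 ]
side [259.2 194.8] [ 26  26 334] [0.58  0.124 0.08 ] [0.56  0.077 0.11 ]
side [331.9 297.5] [ 21  20 356] [ 0.553 -0.395  0.08 ] [ 0.534 -0.422  0.11 ]
{'time_s': 24.8, 'joints': [15.8968, 10.5693, -15.1239, 0.0191, -64.2903, 71.9516], 'tcp_pos': [0.5606, -0.0399, 0.2112], 'eef_rot': [179.9887, -0.021, -2.1433], 'contact_force': [0.1146, 0.8513, 0.0202], 'gripper_width': 0.0735, 'gripper_force': 0.0}
shares [0.036 1.348 0.045] turn -0.002 dist 0.337
```

Emit:
step_arm(plan=[[0,0.08,0,0,74],[0,0.2,0,0,74],[0.01,0.34,0,0,74],[0.01,0.48,0,0,74],[0.02,0.62,0,0,74],[0.02,0.76,0,0,74],[0.03,0.9,0,0,74],[0.03,1,0,0,74]])

```text
time_s: 25.47
tcp_pos: [0.5601, -0.2888, 0.2103]
eef_rot: [180.0, 0.0, -2.0]
contact_force: [1.1, 0.4, 0.5]
gripper_width: 0.0741
gripper_force: 0.0
```

Emit:
step_arm(plan=[[0,0.1,0,0,74],[0,0.2,0,0,74],[0,0.3,0.08,0,74],[0,0.34,0.16,0,74],[0,0.345,0.26,0,74],[0,0.345,0.32,0,74],[0,0.345,0.32,0,74],[0,0.345,0.32,0,74]])

```text
time_s: 26.13
tcp_pos: [0.5569, -0.3724, 0.1299]
eef_rot: [-180.0, 0.1, -1.9]
contact_force: [-0.2, -0.5, 1.4]
gripper_width: 0.074
gripper_force: 0.0
```

```bash
python3 - <<'E'
from m import *
im=cap('side','s10.png')
for c,s in caps(im)[-2:]: print(c,s)
go(.557,-.377,.058,-2)
E
```

```text
[259.6 194.8] [ 26  26 345]
[331.7 297.6] [ 21  20 353]
{'time_s': 26.1833, 'joints': [-17.1207, 24.0534, -6.9578, 0.0361, -58.9737, 105.1808], 'tcp_pos': [0.5577, -0.3727, 0.1314], 'eef_rot': [179.9662, -0.0064, -1.9214], 'contact_force': [0.049, 0.3807, 1.1171], 'gripper_width': 0.0741, 'gripper_force': 0.0}
shares [-0.002  0.017  0.294] turn 0.001 dist 0.074
```

Emit:
step_arm(plan=[[-0.002,0.017,0.06,0,74],[-0.002,0.017,0.14,0,74],[-0.002,0.017,0.21,0,74],[-0.002,0.017,0.26,0,74],[-0.002,0.017,0.29,0,74],[-0.002,0.017,0.29,0,74],[-0.002,0.017,0.29,0,60],[-0.002,0.017,0.29,0,45],[-0.002,0.017,0.29,0,40],[-0.002,0.017,0.29,0,40],[-0.002,0.017,0.29,0,40],[-0.002,0.017,0.29,0,40]])

```text
time_s: 27.18
tcp_pos: [0.5572, -0.3771, 0.0594]
eef_rot: [180.0, -0.1, -1.9]
contact_force: [0.5, -0.2, 5.3]
gripper_width: 0.0537
gripper_force: 25.0
```

Emit:
step_arm(plan=[[0,0,-0.08,0,40],[0,0,-0.2,0,40],[0,0,-0.34,0,40],[0,0,-0.48,0,40],[0,-0.1,-0.62,0,40],[0.01,-0.22,-0.74,0,40],[0.01,-0.36,-0.76,0,40],[0.02,-0.5,-0.76,0,40],[0.02,-0.64,-0.76,0,40],[0.02,-0.78,-0.76,0,40],[0.02,-0.92,-0.76,0,40],[0.02,-1,-0.76,0,40]])

```text
time_s: 28.18
tcp_pos: [0.5695, -0.1241, 0.2481]
eef_rot: [-180.0, 0.0, -1.9]
contact_force: [0.2, -0.9, -2.0]
gripper_width: 0.0536
gripper_force: 24.9
```

```bash
python3 - <<'E'
from m import *
go(.563,-.0286,.245,-2)
E
```

```text
{'time_s': 28.1833, 'joints': [6.8858, 11.1668, -9.3734, -0.0557, -69.4725, 81.2523], 'tcp_pos': [0.5695, -0.1241, 0.2481], 'eef_rot': [-179.9503, 0.0204, -1.8815], 'contact_force': [0.2045, -0.926, -2.0265], 'gripper_width': 0.0536, 'gripper_force': 24.9465}
shares [-0.038 -0.381  0.013] turn 0.002 dist 0.096
```

Emit:
step_arm(plan=[[-0.01,-0.1,0,0,40],[-0.02,-0.2,0,0,40],[-0.03,-0.3,0,0,40],[-0.038,-0.37,0,0,40],[-0.038,-0.381,0.01,0,40],[-0.038,-0.381,0.01,0,40],[-0.038,-0.381,0.01,0,40]])

```text
time_s: 28.77
tcp_pos: [0.5634, -0.0318, 0.2455]
eef_rot: [180.0, 0.1, -1.9]
contact_force: [0.6, -0.1, -0.8]
gripper_width: 0.0537
gripper_force: 24.9
```

```bash
python3 - <<'E'
from m import *
go(.563,-.0286,.089,-2)
E
```

```text
{'time_s': 28.7667, 'joints': [16.6387, 9.4962, -11.835, -0.0068, -68.7209, 71.4421], 'tcp_pos': [0.5634, -0.0318, 0.2455], 'eef_rot': [179.9894, 0.0514, -1.9216], 'contact_force': [0.5737, -0.1096, -0.7854], 'gripper_width': 0.0537, 'gripper_force': 24.947}
shares [-0.002 -0.013  0.626] turn 0.001 dist 0.156
```

Emit:
step_arm(plan=[[-0.002,-0.009,0.08,0,40],[-0.002,-0.009,0.18,0,40],[-0.002,-0.009,0.28,0,40],[-0.002,-0.009,0.38,0,40],[-0.002,-0.009,0.46,0,40],[-0.002,-0.009,0.53,0,40],[-0.002,-0.009,0.57,0,40],[-0.002,-0.009,0.6,0,40],[-0.002,-0.009,0.61,0,40],[-0.002,-0.009,0.618,0,40],[-0.002,-0.009,0.626,0,40],[-0.002,-0.009,0.626,0,40]])

```text
time_s: 29.77
tcp_pos: [0.5633, -0.029, 0.0902]
eef_rot: [-179.9, -0.0, -2.0]
contact_force: [-3.8, 4.2, 1.8]
gripper_width: 0.0538
gripper_force: 25.0
```

Emit:
step_arm(plan=[[-0.004,-0.004,0.004,0,40],[-0.006,-0.005,0.006,0,40],[-0.006,-0.005,0.006,0,40],[-0.006,-0.005,0.006,0,40]])

```text
time_s: 30.1
tcp_pos: [0.5626, -0.0285, 0.0896]
eef_rot: [180.0, -0.1, -1.9]
contact_force: [-4.4, -1.1, 7.1]
gripper_width: 0.0535
gripper_force: 25.0
```

Emit:
step_arm(plan=[[-0.004,0,0,0,40],[-0.004,0,0,0,56],[-0.004,0,0,0,62],[-0.004,0,0,0,66],[-0.004,0,0,0,66],[-0.004,0,0,0,66],[-0.004,0,-0.1,0,66],[-0.004,0,-0.25,0,66],[-0.004,0.1,-0.4,0,40],[0.05,0.25,-0.45,0,10],[0.1,0.4,-0.45,0,0],[0.1,0.55,-0.45,0,0]])

```text
time_s: 31.1
tcp_pos: [0.5847, -0.1677, 0.2022]
eef_rot: [180.0, -0.2, -1.8]
contact_force: [0.9, 0.4, -0.8]
gripper_width: 0.0448
gripper_force: 0.0
```

```bash
python3 - <<'E'
from m import *
t=cap('top','t11.png');im=cap('side','s11.png')
for n,i in(('top',t),('side',im)):
  for c,s in caps(i)[(6 if n=='top' else 1):]: print(n,c,s,plane(n,*c,.11).round(3))
a=cv2.imread('pics/t11.png');b=cv2.imread('pics/s11.png')
cv2.imwrite('pics/c6.png',np.hstack([cv2.resize(a[100:240,190:330],(400,400)),cv2.resize(b[140:280,210:350],(400,400))]))
go(.6615,-.0715,.17,-2)
E
```

```text
top [209.3 171.4] [ 18  18 263] [0.566 0.153 0.11 ]
top [273.3 174.6] [ 7 16 84] [ 0.559 -0.044  0.11 ]
top [136.7 180.7] [ 18  18 253] [0.533 0.376 0.11 ]
side [254.3 188.2] [ 15  12 135] [0.561 0.123 0.11 ]
side [270.2 209.1] [ 27  29 411] [ 0.557 -0.015  0.11 ]
{'time_s': 31.2, 'joints': [2.1218, 15.2062, -10.5399, 0.0326, -64.2851, 85.6739], 'tcp_pos': [0.5819, -0.1706, 0.2], 'eef_rot': [179.9684, 0.0289, -2.1901], 'contact_force': [-0.2819, 0.7468, 0.2293], 'gripper_width': 0.0369, 'gripper_force': 0.0}
shares [ 0.303 -0.408  0.12 ] turn -0.003 dist 0.131
```

View pics/c6.png

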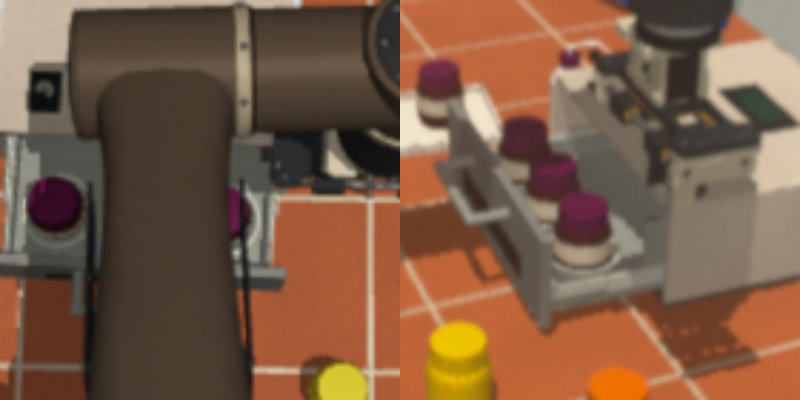

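All three fresh jars sit upright in the nests, at side crop (525,150), (553,190) and (583,230). The finished jar stands in the tray at (440,92).

Emit:
step_arm(plan=[[0.05,-0.07,0,0,0],[0.12,-0.16,0,0,0],[0.2,-0.27,0,0,0],[0.27,-0.36,0,0,0],[0.303,-0.408,0.05,0,0],[0.303,-0.408,0.09,0,0],[0.303,-0.408,0.12,0,0],[0.303,-0.408,0.12,0,0],[0.303,-0.408,0.12,0,0]])

```text
time_s: 31.95
tcp_pos: [0.6604, -0.0676, 0.1696]
eef_rot: [180.0, 0.1, -2.0]
contact_force: [0.1, -0.7, 0.4]
gripper_width: 0.0005
gripper_force: 0.0
```

```bash
python3 - <<'E'
from m import *
cap('side','s12.png')
cv2.imwrite('pics/c7.png',cv2.resize(cv2.imread('pics/s12.png')[130:250,240:400],(800,600),interpolation=cv2.INTER_CUBIC))
go(.6615,-.0715,.14,-2)
E
```

```text
{'time_s': 32.0, 'joints': [10.9396, 21.7086, -5.1316, 0.0156, -63.1806, 77.0664], 'tcp_pos': [0.6609, -0.0677, 0.1704], 'eef_rot': [179.9818, 0.0172, -1.9869], 'contact_force': [-0.0865, 0.5564, 0.7386], 'gripper_width': 0.0007, 'gripper_force': 0.0}
shares [0.003 0.015 0.122] turn 0.0 dist 0.031
```

View pics/c7.png

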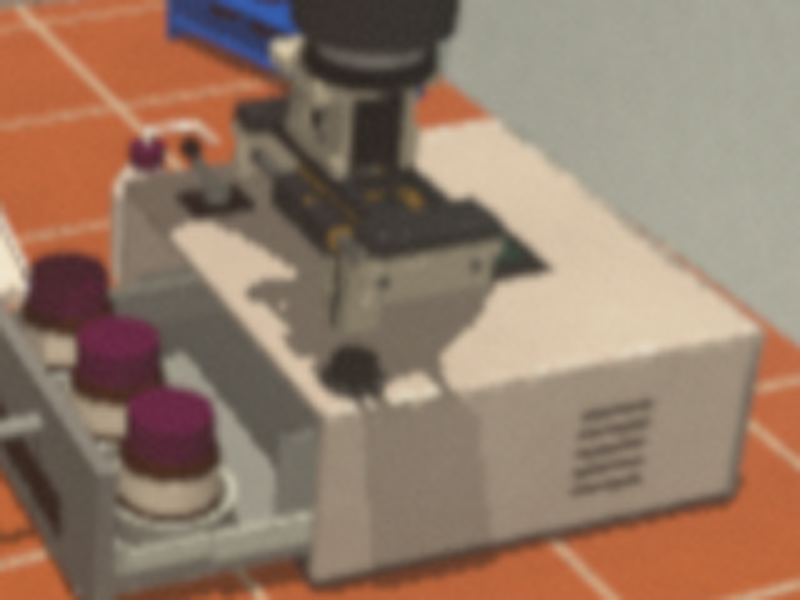

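The closed fingertips stand just above the button at crop (352,360).

Emit:
step_arm(plan=[[0.003,0.012,0.04,0,0],[0.003,0.012,0.07,0,0],[0.003,0.012,0.095,0,0],[0.003,0.012,0.115,0,0],[0.003,0.012,0.124,0,0],[0.003,0.012,0.124,0,0],[0.003,0.012,0.124,0,0],[0.003,0.012,0.124,0,0]])

```text
time_s: 32.67
tcp_pos: [0.6622, -0.0707, 0.1412]
eef_rot: [179.9, -0.1, -1.9]
contact_force: [-5.2, -0.1, 13.8]
gripper_width: 0.0005
gripper_force: 6.7
```

Emit:
step_arm(plan=[[0,0,0,0,0],[0,0,0,0,0],[0,0,0,0,0],[0,0,0,0,0],[0,0,0,0,0],[0,0,0,0,0],[0,0,0,0,0],[0,0,0,0,0]])

```text
time_s: 33.33
tcp_pos: [0.6622, -0.0707, 0.1413]
eef_rot: [179.9, -0.1, -1.9]
contact_force: [-4.6, -0.8, 13.2]
gripper_width: 0.0005
gripper_force: 6.6
```

```bash
python3 - <<'E'
from m import *
i=cap('side','s13.png')
for c,s in caps(i)[1:]: print(c,s,plane('side',*c,.11).round(3))
E
```

```text
[224.1 167. ] [ 13  10 105] [0.519 0.306 0.11 ]
[277.6 192.4] [ 25  25 279] [0.621 0.069 0.11 ]
[293.3 212.2] [ 16  15 176] [ 0.615 -0.057  0.11 ]
```

Emit:
step_arm(plan=[[0,0,-0.06,0,0],[0,0,-0.16,0,0],[0,0,-0.26,0,0],[-0.1,-0.06,-0.3,0,0],[-0.22,-0.14,-0.3,0,0],[-0.35,-0.22,-0.3,0,0],[-0.48,-0.3,-0.3,0,0],[-0.6,-0.38,-0.3,0,0],[-0.72,-0.46,-0.3,0,0],[-0.82,-0.52,-0.3,0,0],[-0.89,-0.53,-0.3,0,0],[-0.89,-0.53,-0.3,0,0]])

```text
time_s: 34.38
tcp_pos: [0.4411, 0.0705, 0.2143]
eef_rot: [-179.9, 0.0, -1.8]
contact_force: [-0.7, -0.4, -1.1]
gripper_width: 0.0006
gripper_force: 0.0
```

```bash
python3 - <<'E'
from m import *
cap('side','s14.png');t=cap('top','t14.png')
a=cv2.imread('pics/t14.png');b=cv2.imread('pics/s14.png')
cv2.imwrite('pics/c8.png',np.hstack([cv2.resize(a[100:240,190:330],(400,400)),cv2.resize(b[140:280,210:350],(400,400))]))
go(.44,.061,.085,-2)
E
```

```text
{'time_s': 34.4833, 'joints': [34.2762, -0.8071, -27.431, -0.0044, -63.3146, 53.8637], 'tcp_pos': [0.4438, 0.0704, 0.2145], 'eef_rot': [-179.9606, -0.0473, -1.8621], 'contact_force': [0.0954, -0.0853, -0.4437], 'gripper_width': 0.0003, 'gripper_force': 0.0}
shares [-0.014  0.038  0.518] turn 0.002 dist 0.13
```

View pics/c8.png

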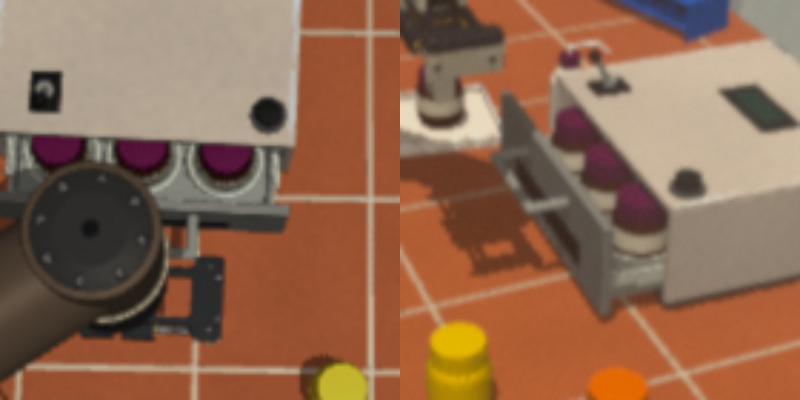

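The drawer has crept in to about 0.06, with all three jars still upright and the handle near side crop (540,205). Next I lower in front of the bar and push slowly.

Emit:
step_arm(plan=[[-0.02,0.04,0.08,0,0],[-0.02,0.04,0.2,0,0],[-0.02,0.04,0.32,0,0],[-0.02,0.04,0.42,0,0],[-0.02,0.04,0.5,0,0],[-0.02,0.04,0.52,0,0],[0.04,0.04,0.52,0,0],[0.1,0.04,0.52,0,0],[0.14,0.04,0.52,0,0],[0.18,0.04,0.52,0,0],[0.2,0.04,0.52,0,0],[0.22,0.04,0.52,0,0]])

```text
time_s: 35.48
tcp_pos: [0.4994, 0.058, 0.0844]
eef_rot: [-180.0, 0.0, -2.0]
contact_force: [0.1, -0.4, -0.4]
gripper_width: 0.0006
gripper_force: 0.0
```

Emit:
step_arm(plan=[[0.02,0,0,0,0],[0.04,0,0,0,0],[0.06,0,0,0,0],[0.08,0,0,0,0],[0.1,0,0,0,0],[0.12,0,0,0,0],[0.14,0,0,0,0],[0.16,0,0,0,0],[0.18,0,0,0,0],[0.195,0,0,0,0],[0.21,0,0,0,0],[0.21,0,0,0,0]])

```text
time_s: 36.48
tcp_pos: [0.5526, 0.0568, 0.0845]
eef_rot: [-180.0, -0.1, -1.9]
contact_force: [0.8, -0.0, 0.1]
gripper_width: 0.0001
gripper_force: 0.0
```

Emit:
step_arm(plan=[[0.01,0,0,0,0],[0.02,0,0,0,0],[0.03,0,0,0,0],[0.04,0,0,0,0],[0.05,0,0,0,0],[0.055,0,0,0,0],[0.055,0,0,0,0]])

```text
time_s: 37.07
tcp_pos: [0.5643, 0.056, 0.0841]
eef_rot: [180.0, 0.1, -2.0]
contact_force: [-6.4, 2.6, 3.5]
gripper_width: 0.0002
gripper_force: 3.0
```

Emit:
step_arm(plan=[[0.01,0,0,0,0],[0.02,0,0,0,0],[0.02,0,0,0,0]])

```text
time_s: 37.32
tcp_pos: [0.5645, 0.0552, 0.0834]
eef_rot: [179.9, 0.6, -2.0]
contact_force: [-23.1, 7.4, 15.7]
gripper_width: 0.0002
gripper_force: 11.7
```

```bash
python3 - <<'E'
from m import *
cap('side','s15.png')
cv2.imwrite('pics/c9.png',cv2.resize(cv2.imread('pics/s15.png')[140:260,240:400],(800,600),interpolation=cv2.INTER_CUBIC))
st()
E
```

```text
{'time_s': 37.3667, 'joints': [25.2274, 18.5199, -22.9805, -0.2294, -49.0379, 62.9073], 'tcp_pos': [0.5645, 0.0552, 0.0835], 'eef_rot': [179.9077, 0.5577, -2.0169], 'contact_force': [-22.231, 6.7346, 14.253], 'gripper_width': 0.0005, 'gripper_force': 11.4959}
```

View pics/c9.png

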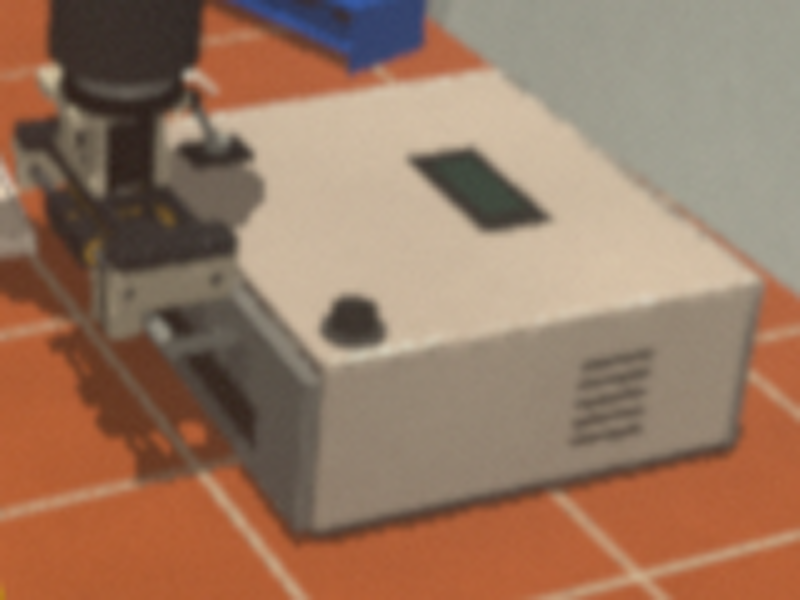

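The drawer is home: the panel is flush against the same corners as at the start, with the stop felt at 22 N. Now the switch.

Emit:
step_arm(plan=[[-0.03,0,0,0,0],[-0.08,0,0,0,0],[-0.1,0,-0.1,0,0],[-0.1,0,-0.25,0,0],[-0.1,0,-0.4,0,0],[-0.1,-0.1,-0.55,0,0],[-0.1,-0.22,-0.62,0,0],[0,-0.34,-0.62,0,0],[0.1,-0.43,-0.62,0,0],[0.15,-0.43,-0.62,0,0],[0.15,-0.43,-0.62,0,0],[0.15,-0.43,-0.62,0,0]])

```text
time_s: 38.37
tcp_pos: [0.6117, 0.162, 0.2386]
eef_rot: [180.0, 0.0, -2.0]
contact_force: [-1.0, -0.3, -0.2]
gripper_width: 0.0001
gripper_force: 0.0
```

```bash
python3 - <<'E'
from m import *
cap('side','s16.png');t=cap('top','t16.png')
a=cv2.imread('pics/t16.png');b=cv2.imread('pics/s16.png')
cv2.imwrite('pics/c10.png',np.hstack([cv2.resize(a[90:190,170:270],(400,400)),cv2.resize(b[120:220,230:330],(400,400))]))
print(plane('top',205.6,131.6,.135))
go(.62,.163,.172,-2)
E
```

```text
[0.6855956  0.16593736 0.135     ]
{'time_s': 38.4667, 'joints': [32.48, 16.0988, -4.0379, 0.0129, -69.8684, 55.5434], 'tcp_pos': [0.6109, 0.1614, 0.2392], 'eef_rot': [179.9871, -0.0026, -1.9722], 'contact_force': [-0.2228, 0.3449, 1.277], 'gripper_width': 0.0003, 'gripper_force': 0.0}
shares [ 0.036 -0.008  0.269] turn 0.0 dist 0.068
```

View pics/c10.png

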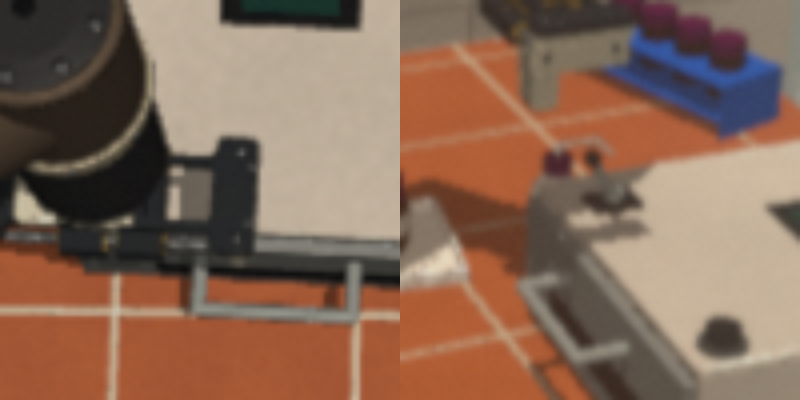

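The drawer stays flush. The toggle ball is at crop (593,158), with the fingertips hanging in front of it.

Emit:
step_arm(plan=[[0.02,-0.01,0.08,0,0],[0.03,-0.01,0.16,0,0],[0.03,-0.01,0.23,0,0],[0.03,-0.01,0.275,0,0],[0.03,-0.01,0.275,0,0],[0.07,-0.01,0.275,0,0],[0.11,-0.01,0.275,0,0],[0.15,-0.01,0.275,0,0],[0.19,-0.01,0.275,0,0],[0.23,-0.01,0.275,0,0],[0.26,-0.01,0.275,0,0],[0.29,-0.01,0.275,0,0]])

```text
time_s: 39.47
tcp_pos: [0.6844, 0.1618, 0.1701]
eef_rot: [180.0, 0.0, -2.0]
contact_force: [-2.3, 0.6, -0.5]
gripper_width: 0.0003
gripper_force: 1.2
```

Emit:
step_arm(plan=[[0.01,0,0,0,0],[0.02,0,0,0,0],[0.03,0,0,0,0],[0.03,0,0,0,0]])

```text
time_s: 39.8
tcp_pos: [0.6868, 0.1615, 0.1695]
eef_rot: [179.9, 0.5, -2.0]
contact_force: [-19.0, 3.0, 7.7]
gripper_width: 0.0003
gripper_force: 9.6
```

Stop reached at the predicted point. Now back off and check.

Emit:
step_arm(plan=[[-0.03,0,0,0,0],[-0.1,0,0,0,0],[-0.2,0,0,0,0],[-0.25,0,-0.1,0,0],[-0.3,0,-0.25,0,0],[-0.4,0.1,-0.3,0,0],[-0.5,0.2,-0.3,0,0],[-0.6,0.3,-0.3,0,0],[-0.7,0.3,-0.3,0,0],[-0.8,0.3,-0.3,0,0],[-0.8,0.3,-0.3,0,0],[-0.8,0.3,-0.3,0,0]])

```text
time_s: 40.8
tcp_pos: [0.4885, 0.0935, 0.2467]
eef_rot: [-179.9, -0.2, -1.9]
contact_force: [0.3, 0.2, 0.8]
gripper_width: 0.0001
gripper_force: 0.0
```

```bash
python3 - <<'E'
from m import *
cap('side','s17.png');t=cap('top','t17.png')
b=cv2.imread('pics/s17.png')
cv2.imwrite('pics/c11.png',cv2.resize(b[120:260,200:400],(800,560),interpolation=cv2.INTER_CUBIC))
for c,s in caps(t)[6:]: print(c,s)
st()
E
```

```text
[133.6 177.2] [ 14  12 101]
{'time_s': 40.9, 'joints': [33.5009, 2.8831, -19.3785, 0.0279, -67.6531, 54.5585], 'tcp_pos': [0.4895, 0.0938, 0.2461], 'eef_rot': [-179.9716, -0.0844, -1.93], 'contact_force': [0.4705, -0.1943, -0.1288], 'gripper_width': 0.0006, 'gripper_force': 0.0}
```

View pics/c11.png

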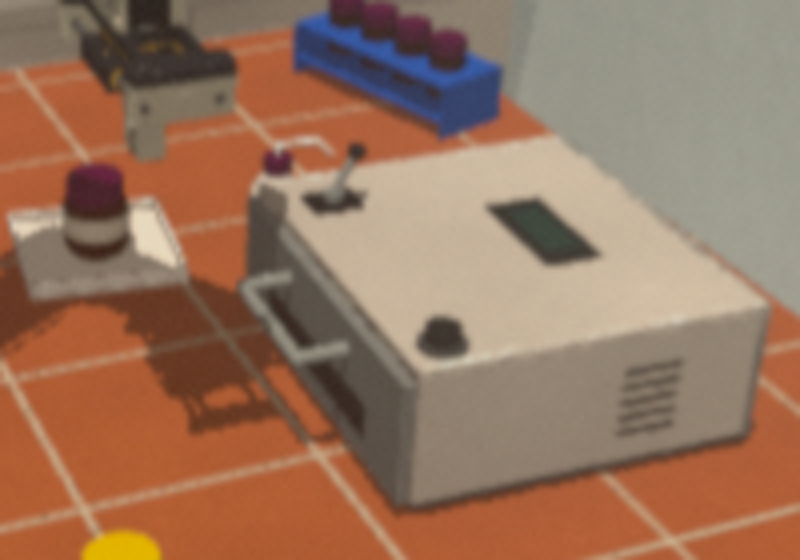

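The toggle leans to the back, with its ball at (355,153). The drawer is flush, and the finished jar stands in the tray at (96,210). The robot touches nothing, so I hand in.

```bash
python3 -c "
from plant import workorder
print(workorder.close_job())"
```

```text
the job is handed in; nothing more can be done
None
```

The incubator is changed over and the job handed in at about 41 s: the finished jar stands in the tray, the three fresh jars were placed in the drawer nests (upright when last seen, before the drawer closed), the drawer is home, and the power switch is flipped to the back.

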